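# Dock the dowel pin dispenser and crank out two pins

### The arm

A 7-joint arm with a two-finger parallel gripper is mounted at the origin on the work surface. World frame = base frame: x ahead of the robot, y to its left, z up, the work surface at z = 0. Lengths are in m, angles in rad, forces in N, time in s.
With the tool pointing down it reaches from about 0.425 to 0.925 m from the base axis. Payload 6.8 kg.
Tool frame: the origin (TCP) lies on the centre line of the jaws, within the pads' length; the fingertips stand 25 mm ahead of it and the grasp point (between the pads) lies 6 mm ahead of it (tcp_to_tips is the distance from the TCP to the fingertips, in m); z points along the fingers, y is the direction in which the jaws open and shut (so a half turn about z gives the same grasp; the last joint's range is limited). The gripper opens to 88 mm and grips with 3 to 60 N. Pads are 20 mm wide; open, the fingers measure 115 mm over their backs; the gripper's body (75 mm by 178 mm) begins 61 mm behind the grasp point.
Start: joints at [-1.255, 0.477, 0.022, 1.555, -0.011, 1.109, -0.083], TCP at [0.278, 0.615, 0.248] pointing down, gripper open.
Joint ranges: [-2.96, 2.96], [-0.34, 2.1], [-1.41, 1.46], [0.24, 2.44], [-1.37, 4.51], [0.17, 1.92], [-2.96, 2.96]. Speed limits (rad/s): [2.39, 2.39, 3.14, 3.14, 3.14, 3.14, 3.14].

### API

Orientations are given as a 3x3 rotation matrix whose columns are the frame's x, y, z axes.
In Python, from rig import read_state, camera, finish_job, tcp_to_tips gives the robot as it stands. The module is installed in compiled form; this text tells all that it offers.
- The arm moves only by the tool carry_out, never from a script. Its argument "deltas" is a list of rows, each an object with "slide": the shift along the tool's x, y, z in mm, a list of three; "twist": the turn, a rotation vector about the tool's x, y, z in degrees, a list of three; "grip": the finger opening in mm, from 0 to 87.8. A call has 1 to 10 rows; each row is the pose to reach, as a shift and turn from the pose commanded when the call began, along the tool's axes at that moment; what a row does not reach only later rows make up. A row lasts 1/10 s, in which the tool goes at most 50 mm and 8.59 degrees, less where a joint would pass 70% of its speed; a pose out of reach is approached as far as the arm can. A call with a gripper value outside its range is refused whole. The fingers move at their own pace and stop on an object; "force" is the grip in N (left out, the last holds). Time passes only in rows, so rows that repeat a pose let the fingers close. It gives the time, the measured TCP pose, the force and the opening at its end, in the units of the state.
- read_state(): the state, without advancing time (a new reading comes with each control period).
- camera(name): name is "side" or "top" or "wrist"; returns a dict with "image" (480x640x3 uint8, red, green, blue), "fx", "fy", "cx", "cy" (pixels), "rvec" (rotation vector, rad) and "tvec" (3), from world to camera coordinates, as OpenCV has them. Camera axes: x right, y down, z forward; pixel columns grow to the right and rows downward; lengths in m; the calibration is good to about 2 mm. A picture is of the moment at which its call begins. There is no depth.
- finish_job(): hands the job in, once; it reports no verdict.
The state is a dict: "clock": time; "q": joint angles; "qd": joint speeds; "joint_torque": joint torques, N m; "tool_pos": TCP position; "orientation": TCP orientation; "ft_force": force on the tool from outside, world axes, zero at the start; "wrist_torque": the same for the moment, N m; "width": finger opening in m.
Only numpy, scipy, OpenCV 4.12 (cv2) and the standard library are available. Lean on these libraries where they do the work, as an engineer would, in place of code of your own. Each camera call takes 0.05 s, during which the arm holds its last target.

### The job

Two dowel pins are wanted for the next chuck jaw. Carry the pin dispenser upright by its top handle and set it down, without dropping it, fully into its bench dock with the spout over the catch tray; then take it by the crank and turn slowly, so that the pins drop one at a time, and stop when two pins lie in the tray and the other two are still in the dispenser. Leave the other things on the bench alone.

Things in the scene. Friction and masses are not known exactly. Their poses are not given: they have to be found in the camera images.
- dispenser: Loose hand-cranked pin dispenser, 0.8 to 0.95 kg, 214 mm high. Grey base plate 6 mm thick, x -52 to 52, y -50 to 80 mm; two aluminium side plates (outer faces y -32 and 32); a white drum between them; above it an open-topped magazine of four pins lying along y; spout on the +x side, crank on the +y side. Origin: on the underside, below the drum's middle; x to the spout, y to the crank, z up.
- handle (a point): Middle of the dispenser's carrying handle, straight above its origin, 199 mm above the underside: a black bar along the dispenser's y, 14 mm wide (x), 18 mm high, 53 mm long between two uprights (26 mm wide in x, their tops 8 mm above the bar's middle). The magazine's top is 22 mm below the bar.
- spout (a point): Middle of the lip of the dispenser's spout, 66 mm from the origin along the dispenser's x, 22 mm above its underside.
- crank_grip (a point): Point on the axis of the crank's grip, a freely spinning black sleeve 14 mm thick, parallel to the dispenser's y, from 46 to 110 mm out from the dispenser's origin; this point is 96 mm out. It circles the drum's axis at a radius of 36 mm; the drum's axis is 86 mm above the dispenser's underside, over its origin. The crank arm is a flat bar 38 to 44 mm out.
- drum (a joint): Angle of drum and crank, rad: 0 with the crank straight up, growing as its top moves towards the spout (forward); starts at -0.8 to 0.4, no stops, friction (0.03 N m) holds it. Two opposite pockets, open to the sides at 0, feed one pin each half turn: turned forward at about 1 rad/s the first pin is in the tray at 3.4 to 4.2, the second at 6.6 to 7.6, a third from 9.6. Spun fast it drops two at once.
- seat (a point): Middle of the fixed bench dock's seat, on its 4 mm deck, where the dispenser's origin belongs; axes as the seated dispenser's (x to the catch tray, y to the crank). Rails on all four sides (tops 14 to 16 mm above the bench, inner edges bevelled by 5 mm) leave the base plate 4 mm to spare all round: inside x -56 to 56, y -54 to 84 mm.
- tray (a point): Middle of the inner floor of the dock's open steel catch tray, 116 mm from the seat's middle along the dock's x, 3 mm above the bench; inside about 101 mm (x) by 104 mm (y), walls 26 mm high (14 mm on the dock's side). Fixed to the dock.
- pin1: Steel dowel pin, 12 mm diameter, 50 mm long, 44 g, lowest in the magazine at the start, the first to drop. Origin at its centre, y along its length.
- pin2: Steel dowel pin, 12 mm diameter, 50 mm long, 44 g, second from below in the magazine at the start. Origin at its centre, y along its length.
- pin3: Steel dowel pin, 12 mm diameter, 50 mm long, 44 g, third from below in the magazine at the start. Origin at its centre, y along its length.
- pin4: Steel dowel pin, 12 mm diameter, 50 mm long, 44 g, topmost in the magazine at the start. Origin at its centre, y along its length.
- jaw_a: Bystander, leave alone: blackened steel lathe chuck jaw, a stepped block 72 x 34 x 40 mm; origin under its middle.
- jaw_b: Bystander, leave alone: smaller dark steel chuck jaw, stepped block 60 x 30 x 35 mm; origin under its middle.
- jaw_c: Bystander, leave alone: bright steel chuck jaw, stepped block 80 x 36 x 44 mm; origin under its middle.
- slug: Bystander, leave alone: round blackened steel blank, 64 mm across, 22 mm high; origin under its middle.
- carton: Bystander, leave alone: plain white carton 85 x 60 x 50 mm; origin under its middle.
- spanner: Bystander, leave alone: steel spanner lying flat; origin under its middle.
- tnut: Bystander, leave alone: blackened steel T-nut 50 x 26 x 21 mm; origin under its middle.

How it is judged:
On the way, in this order (a step that is already met when the one before it is completed fails the run):
1. the dispenser sits in its dock, all four pins still in it (x of dispenser in the frame of seat between -0.007 and 0.007 m and y of dispenser in the frame of seat between -0.007 and 0.007 m and z of dispenser in the frame of seat between -0.004 and 0.004 m and angle between the x axis of dispenser and the x axis of seat, either way round below 0.15 rad and angle between dispenser's own z axis and vertical below 0.06 rad and x of pin1 in the frame of dispenser between -0.032 and 0.032 m and y of pin1 in the frame of dispenser between -0.03 and 0.03 m and z of each of pin1, pin2, pin3, pin4 in the frame of dispenser above 0.072 m and x of pin2 in the frame of dispenser between -0.032 and 0.032 m and y of pin2 in the frame of dispenser between -0.03 and 0.03 m and x of pin3 in the frame of dispenser between -0.032 and 0.032 m and y of pin3 in the frame of dispenser between -0.03 and 0.03 m and x of pin4 in the frame of dispenser between -0.032 and 0.032 m and y of pin4 in the frame of dispenser between -0.03 and 0.03 m), for 0.2 s.
2. one pin lies in the catch tray, the other three are still in the dispenser (x of dispenser in the frame of seat between -0.007 and 0.007 m and y of dispenser in the frame of seat between -0.007 and 0.007 m and z of dispenser in the frame of seat between -0.004 and 0.004 m and angle between the x axis of dispenser and the x axis of seat, either way round below 0.15 rad and angle between dispenser's own z axis and vertical below 0.06 rad and x of pin1 in the frame of tray between -0.052 and 0.052 m and y of pin1 in the frame of tray between -0.054 and 0.054 m and z of pin1 in the frame of tray below 0.024 m and x of pin2 in the frame of dispenser between -0.032 and 0.032 m and y of pin2 in the frame of dispenser between -0.03 and 0.03 m and z of each of pin2, pin3, pin4 in the frame of dispenser above 0.072 m and x of pin3 in the frame of dispenser between -0.032 and 0.032 m and y of pin3 in the frame of dispenser between -0.03 and 0.03 m and x of pin4 in the frame of dispenser between -0.032 and 0.032 m and y of pin4 in the frame of dispenser between -0.03 and 0.03 m), for 0.2 s.
3. two pins lie in the catch tray, the other two are still in the dispenser (x of dispenser in the frame of seat between -0.007 and 0.007 m and y of dispenser in the frame of seat between -0.007 and 0.007 m and z of dispenser in the frame of seat between -0.004 and 0.004 m and angle between the x axis of dispenser and the x axis of seat, either way round below 0.15 rad and angle between dispenser's own z axis and vertical below 0.06 rad and x of pin1 in the frame of tray between -0.052 and 0.052 m and y of pin1 in the frame of tray between -0.054 and 0.054 m and z of each of pin1, pin2 in the frame of tray below 0.024 m and x of pin2 in the frame of tray between -0.052 and 0.052 m and y of pin2 in the frame of tray between -0.054 and 0.054 m and x of pin3 in the frame of dispenser between -0.032 and 0.032 m and y of pin3 in the frame of dispenser between -0.03 and 0.03 m and z of each of pin3, pin4 in the frame of dispenser above 0.072 m and x of pin4 in the frame of dispenser between -0.032 and 0.032 m and y of pin4 in the frame of dispenser between -0.03 and 0.03 m), for 0.2 s.
At the end, for the whole second after the job is handed in: The dispenser sits in the dock (within 7 mm of the seat's middle along and across, 4 mm in height, 0.15 rad in yaw, upright within 0.06 rad) and is at rest with its drum not turning; two pins lie at rest in the catch tray and the other two are still inside the dispenser (all of step 3 and linear speed of dispenser below 0.02 m/s and velocity of joint drum between -0.2 and 0.2 rad/s and linear speed of each of pin1, pin2 below 0.05 m/s); the robot touches nothing.
It fails at once if a third pin leaves the dispenser (not (x of pin3 in the frame of dispenser between -0.032 and 0.032 m and y of pin3 in the frame of dispenser between -0.03 and 0.03 m and z of pin3 in the frame of dispenser above 0.072 m) or not (x of pin4 in the frame of dispenser between -0.032 and 0.032 m and y of pin4 in the frame of dispenser between -0.03 and 0.03 m and z of pin4 in the frame of dispenser above 0.072 m)).
It fails at once if the drum is spun faster than 7 rad/s, about a turn a second (slowly is asked) (velocity of joint drum above 7 rad/s or velocity of joint drum below -7 rad/s).
It fails at once if the dispenser is tipped more than 0.35 rad (angle between dispenser's own z axis and vertical above 0.35 rad).
It fails at once if the dispenser is dropped (falls faster than 0.35 m/s out of the fingers) (linear speed of dispenser above 0.35 m/s and contact force between the fingers and dispenser below 0.2 N).
It fails at once if a bystander (jaw, blank, carton, spanner or T-nut) is moved more than 30 mm (distance of any of jaw_a, jaw_b, jaw_c, slug, carton, spanner, tnut from where it was at the start of the episode above 0.03 m).
It also fails if it takes over 64 s, if anything falls off the work surface, if the arm or the gripper's body presses on something with over 40 N, if the wrist force passes 120 N, or if a joint passes its speed limit or range.

## Working session

There is one attempt and no reset: what is moved stays moved. The work goes in short steps, Python scripts to look and compute and a tool call to move; the robot and the scene stay as the last step left them, time stands still between calls to the robot, and variables do not carry over. Pictures are saved under pics/ and viewed, and the job is handed in when it is done.

Besides the shell and the picture viewer there is one more tool, called by a JSON object that holds its "name" and its "arguments". carry_out: Moves the arm, as the interface text tells. Its arguments: {"type":"object","properties":{"deltas":{"type":"array"},"force":{"type":"number"}},"required":["deltas"]}

```bash
mkdir -p pics; cat > h.py <<'E'
import numpy as np, cv2, json
from rig import read_state, camera, finish_job, tcp_to_tips
def snap(name,fn):
    c=camera(name); cv2.imwrite('pics/'+fn+'.png',c['image'][:,:,::-1])
    np.savez('pics/'+fn+'.npz',**{k:np.array(c[k]) for k in ('image','fx','fy','cx','cy','rvec','tvec')})
    return c
def load(fn):
    d=np.load('pics/'+fn+'.npz'); return {k:d[k] for k in d}
def K(c): return np.array([[c['fx'],0,c['cx']],[0,c['fy'],c['cy']],[0,0,1.]],float)
def proj(c,P):
    return cv2.projectPoints(np.array(P,float).reshape(-1,3),np.array(c['rvec'],float),np.array(c['tvec'],float),K(c),None)[0].reshape(-1,2)
def ray(c,uv):
    R=cv2.Rodrigues(np.array(c['rvec'],float))[0]; t=np.array(c['tvec'],float).reshape(3)
    o=-R.T@t; d=R.T@np.linalg.inv(K(c))@np.array([uv[0],uv[1],1.]); return o,d/np.linalg.norm(d)
def onz(c,uv,z):
    o,d=ray(c,uv); return o+d*(z-o[2])/d[2]
def tri(obs):
    A=np.zeros((3,3));b=np.zeros(3)
    for c,uv in obs:
        o,d=ray(c,uv);M=np.eye(3)-np.outer(d,d);A+=M;b+=M@o
    p=np.linalg.solve(A,b); return p,[np.linalg.norm(proj(c,p)[0]-uv) for c,uv in obs]
E
python3 - <<'E'
from h import *
np.set_printoptions(precision=3,suppress=True)
for n in('side','top','wrist'):
    c=snap(n,n+'0'); print(n,c['fx'],ray(c,(320,240)))
s=read_state();print(s,tcp_to_tips)
E
```

```text
side 498.07792388180627 (array([0.501, 0.848, 0.745]), array([ 0.061, -0.813, -0.58 ]))
top 514.5894536186212 (array([0.336, 0.027, 1.487]), array([ 0.155, -0.003, -0.988]))
wrist 350.5553559205202 (array([0.201, 0.648, 0.384]), array([ 0.294, -0.125, -0.948]))
{'clock': 0.15, 'q': array([-1.255,  0.478,  0.022,  1.556, -0.012,  1.109, -0.083]), 'qd': array([-0.002, -0.001, -0.001, -0.003, -0.   , -0.003, -0.   ]), 'joint_torque': array([  0.002, -58.329,   1.537, -27.287,  -0.054,   0.014,   0.   ]), 'tool_pos': array([0.277, 0.615, 0.247]), 'orientation': array([[-0.912,  0.411, -0.   ],
       [ 0.411,  0.912, -0.001],
       [-0.   , -0.001, -1.   ]]), 'ft_force': array([-0.182,  1.374, -0.902]), 'wrist_torque': array([-0.013, -0.027,  0.006]), 'width': 0.08773265104903498} 0.025
```

View pics/side0.png

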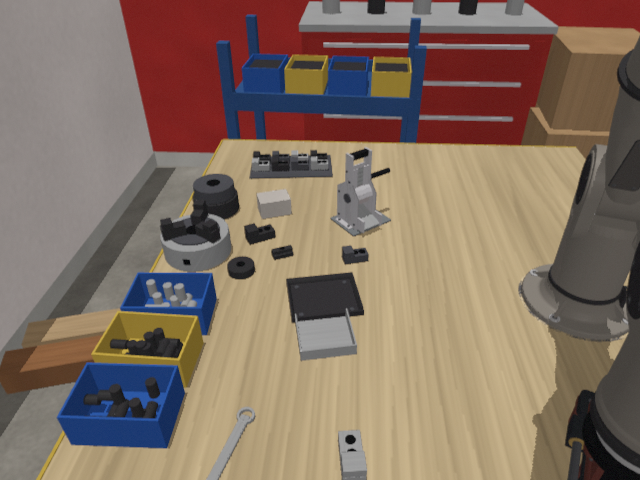

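View pics/top0.png

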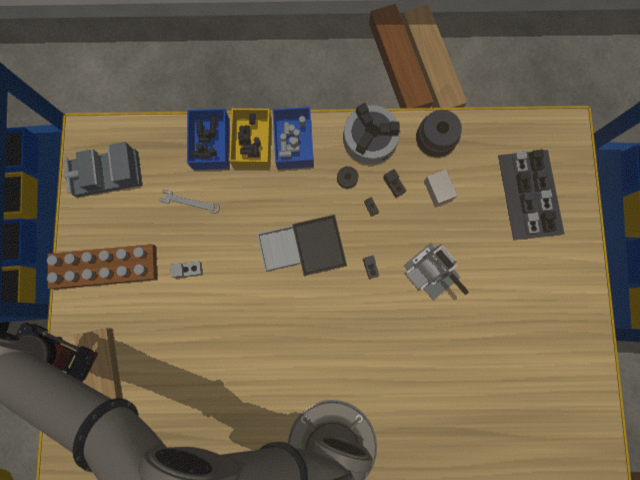

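View pics/wrist0.png

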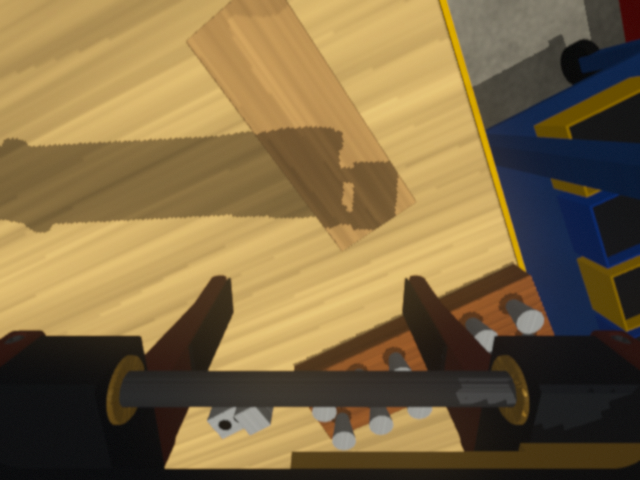

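```bash
python3 - <<'E'
from h import *
t=load('top0')['image'][:,:,::-1];s=load('side0')['image'][:,:,::-1]
a=cv2.resize(t[205:315,250:480],None,fx=3.4,fy=3.4,interpolation=cv2.INTER_CUBIC);cv2.imwrite('pics/t0z.png',a)
b=cv2.resize(s[140:370,270:410],None,fx=2.6*1,fy=2.6,interpolation=cv2.INTER_CUBIC)
b=cv2.resize(s[135:245,310:410],None,fx=5.4,fy=5.4,interpolation=cv2.INTER_CUBIC)
cv2.imwrite('pics/s0z.png',b)
b=cv2.resize(s[260:370,270:380],None,fx=5.4,fy=5.4,interpolation=cv2.INTER_CUBIC)
cv2.imwrite('pics/s0d.png',b)
E
```

```text
(no output)
```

View pics/t0z.png

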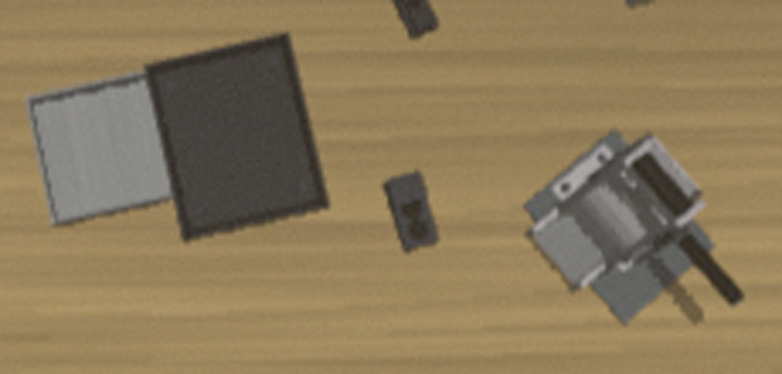

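View pics/s0z.png

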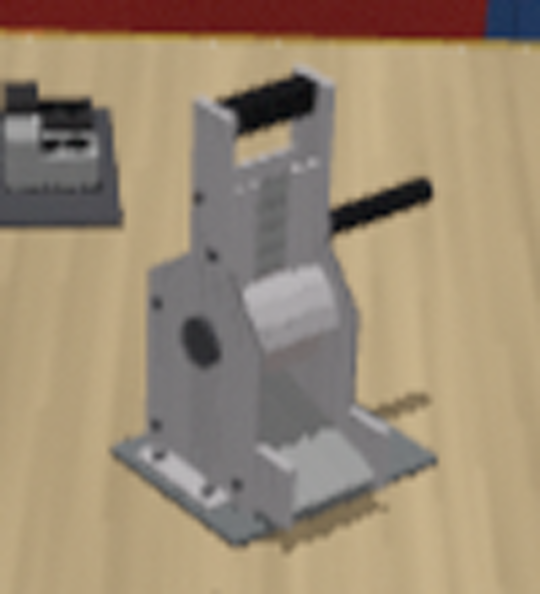

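View pics/s0d.png

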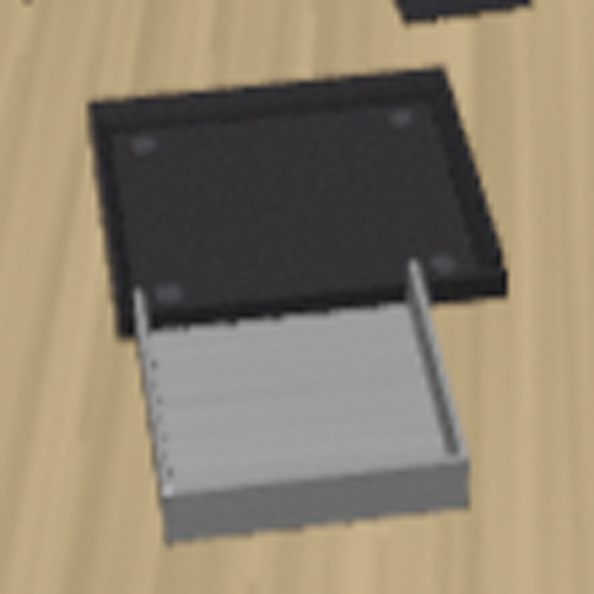

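```bash
cat > fit.py <<'E'
from h import *
from scipy.optimize import least_squares
def fitpose(obs,x0,sig=1.0,freez=True,phi=False):
    # obs: (cam, uv, func/pt) ; params x,y,yaw,z,(phi)
    def f(p):
        c,s=np.cos(p[2]),np.sin(p[2]);R=np.array([[c,-s,0],[s,c,0],[0,0,1]]);r=[]
        for cam,uv,P in obs:
            P=P(p[4]) if callable(P) else np.array(P)
            r.append(proj(cam,R@(P/1000.)+np.array([p[0],p[1],p[3]]))[0]-uv)
        return np.concatenate(r)
    g=least_squares(f,x0,loss='soft_l1',x_scale=[.01,.01,.1,.01,.3]); return g.x,f(g.x).reshape(-1,2)
grip=lambda ph:np.array([36*np.sin(ph),110,86+36*np.cos(ph)])
E
python3 - <<'E'
from fit import *
np.set_printoptions(precision=4,suppress=True)
t=load('top0');s=load('side0')
T=lambda u,v:(250+(u+.5)/3.4-.5,205+(v+.5)/3.4-.5)
S=lambda u,v:(310+(u+.5)/5.4-.5,135+(v+.5)/5.4-.5)
D=lambda u,v:(270+(u+.5)/5.4-.5,260+(v+.5)/5.4-.5)
obs=[(t,T(625,322),(52,80,6)),(t,T(713,240),(-52,80,6)),(t,T(615,130),(-52,-50,6)),
(s,S(112,450),(-52,-50,6)),(s,S(240,545),(52,-50,3)),(s,S(437,460),(52,80,6)),
(s,S(232,118),(0,-26.5,199)),(s,S(312,93),(0,26.5,199)),(s,S(428,190),grip),(t,T(738,298),grip),
(t,T(640,160),(0,-26.5,206)),(t,T(690,207),(0,26.5,206))]
x,r=fitpose(obs,[.4,-.3,-2.4,0,-.2]);print('disp',x);print(r)
# dock: tray floor corners & rail
obs=[(s,D(450,452),(116+50.5,52,3)),(s,D(165,493),(116+50.5,-52,29)),(s,D(468,460),(116+52.5,54,29)),(t,T(30,98),(116+52,-54,29)),(t,T(52,224),(116+52,54,29)),
(s,D(160,545),(168.5,-54,0)),(s,D(470,507),(168.5,54,0))]
x,r=fitpose(obs,[.4,0,1.6,0,0]);print('dock',x);print(r)
for q in [(290,35),(328,207),(184,241),(146,66)]: print(onz(t,T(*q),.015))
for q in [(443,68),(508,297),(120,338),(90,102)]: print(onz(s,D(*q),.015))
E
```

```text
disp [ 0.4862 -0.289  -4.0178 -0.0005 -0.1164]
[[ 0.3454  0.6484]
 [ 1.0723  1.0921]
 [-0.7579 -0.5014]
 [-0.2996 -0.4662]
 [-0.032   0.3206]
 [ 0.6583 -1.1833]
 [-1.9953  1.1006]
 [-0.3275  0.0801]
 [-0.3758 -0.1532]
 [ 0.1313  0.6884]
 [-0.1852 -1.001 ]
 [-0.4473  1.1683]]
dock [ 0.5725  0.0261  1.7855 -0.0043  0.    ]
[[ 1.0905  9.0532]
 [ 0.9088 -1.344 ]
 [-0.603  -0.943 ]
 [-0.757  -0.6264]
 [ 0.5893 -1.3078]
 [ 1.4038  0.1505]
 [-1.459   0.5516]]
[ 0.6412 -0.0223  0.015 ]
[ 0.4925 -0.0517  0.015 ]
[0.4654 0.0702 0.015 ]
[0.6158 0.1015 0.015 ]
[ 0.4952 -0.0517  0.015 ]
[0.4677 0.0874 0.015 ]
[0.6153 0.1182 0.015 ]
[ 0.6439 -0.0205  0.015 ]
```

{"name": "carry_out", "arguments": {"deltas": [{"slide": [-460,-358,-52],"twist": [0,0,66],"grip": 87},{"slide": [-460,-358,-52],"twist": [0,0,66],"grip": 87},{"slide": [-460,-358,-52],"twist": [0,0,66],"grip": 87},{"slide": [-460,-358,-52],"twist": [0,0,66],"grip": 87},{"slide": [-460,-358,-52],"twist": [0,0,66],"grip": 87},{"slide": [-460,-358,-52],"twist": [0,0,66],"grip": 87},{"slide": [-460,-358,-52],"twist": [0,0,66],"grip": 87},{"slide": [-460,-358,-52],"twist": [0,0,66],"grip": 87},{"slide": [-460,-358,-52],"twist": [0,0,66],"grip": 87},{"slide": [-460,-358,-52],"twist": [0,0,66],"grip": 87}]}}

```text
clock: 1.15
tool_pos: [0.5104, 0.173, 0.2923]
orientation: [[0.005, 1.0, -0.0], [1.0, -0.005, 0.0], [0.0, -0.0, -1.0]]
ft_force: [0.2, 0.6, 0.1]
width: 0.0869
```

{"name": "carry_out", "arguments": {"deltas": [{"slide": [-45,30,-10],"twist": [0,0,0],"grip": 87},{"slide": [-70,40,-10],"twist": [0,0,0],"grip": 87},{"slide": [-70,40,-10],"twist": [0,0,0],"grip": 87},{"slide": [-70,40,-10],"twist": [0,0,0],"grip": 87}]}}

```text
clock: 1.55
tool_pos: [0.5495, 0.1043, 0.3018]
orientation: [[0.006, 1.0, -0.001], [1.0, -0.006, 0.0], [0.0, -0.001, -1.0]]
ft_force: [-0.9, 0.9, -0.8]
width: 0.0873
```

```bash
python3 - <<'E'
from h import *
snap('wrist','w1');print(read_state()['tool_pos'])
E
```

```text
[0.54914196 0.10567875 0.30167113]
```

View pics/w1.png

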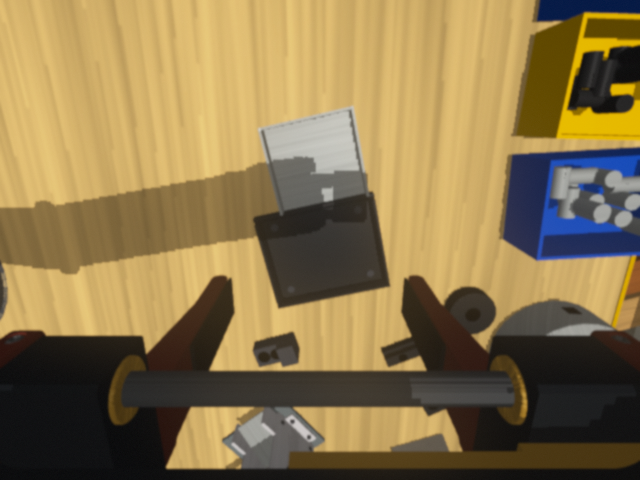

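```bash
python3 - <<'E'
from h import *
a=load('w1')['image'][:,:,::-1][95:320,245:400]
a=(255*(a/255.)**.6).astype('uint8')
cv2.imwrite('pics/w1z.png',cv2.resize(a,(620,900//1),interpolation=cv2.INTER_CUBIC)[:600])
cv2.imwrite('pics/w1y.png',cv2.resize(a,(620,900//1),interpolation=cv2.INTER_CUBIC)[350:])
E
```

```text
(no output)
```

View pics/w1z.png

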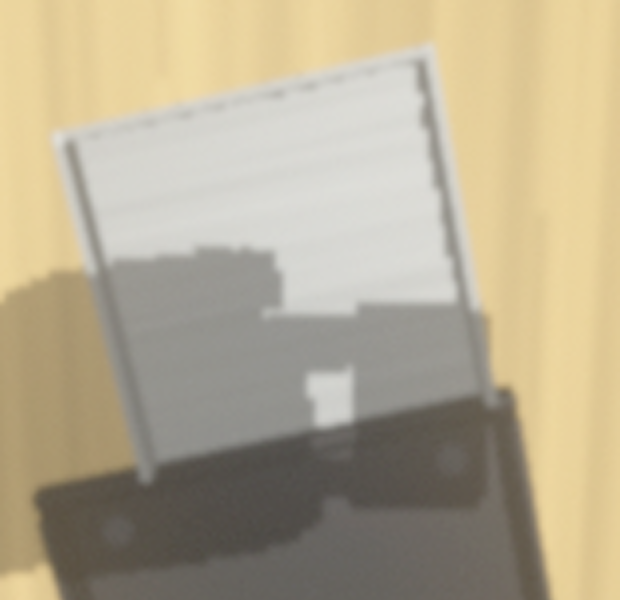

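View pics/w1y.png

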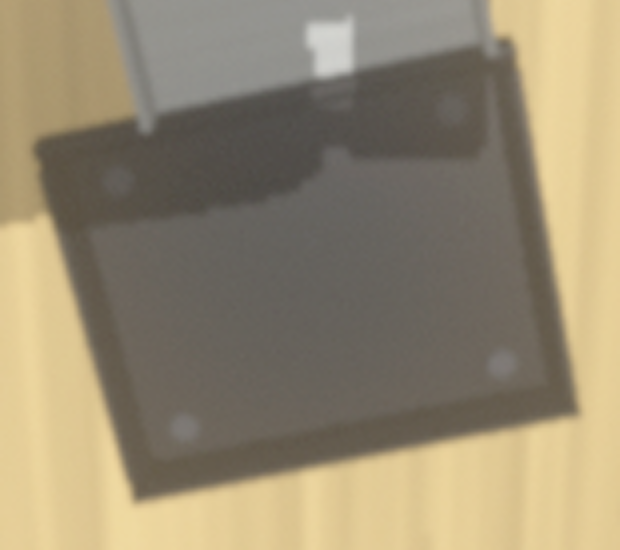

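```bash
python3 - <<'E'
from fit import *
np.set_printoptions(precision=4,suppress=True)
t=load('top0');s=load('side0');w=load('w1')
T=lambda u,v:(250+(u+.5)/3.4-.5,205+(v+.5)/3.4-.5)
D=lambda u,v:(270+(u+.5)/5.4-.5,260+(v+.5)/5.4-.5)
W=lambda u,v:(245+(u+.5)/4-.5,182.5+(v+.5)/4-.5)
W2=lambda u,v:(245+(u+.5)/4-.5,95+(v+.5)/4-.5)
O=[]
# params x y yaw riva rivb railA railB trayHalf z
riv={(1,-1):[(w,W(118,181)),(s,D(168,294))],(1,1):[(w,W(451,108)),(s,D(443,265))],(-1,1):[(w,W(501,363)),(s,D(401,119))],(-1,-1):[(w,W(184,428)),(s,D(143,145))]}
# check handedness: camera w image up=+x dock? tray up => x up; y = left? 
def run(names,sy=1):
  def f(p):
    R=cv2.Rodrigues(np.array([0,0,p[2]]))[0];r=[]
    P=lambda x,y,z:R@(np.array([x,y,z])/1e3)+[p[0],p[1],p[8]]
    for (i,j),l in riv.items():
      for c,uv in l: 
        if c in names or True: r.append(proj(c,P(i*p[3],15+sy*j*p[4],4))[0]-uv)
    for (i,j),l in rail.items():
      for c,uv in l: r.append(proj(c,P(i*p[5],15+sy*j*p[6],15))[0]-uv)
    for (j),l in tr.items():
      for c,uv in l: r.append(proj(c,P(116+p[7],sy*j*(p[7]+1.5),29))[0]-uv)
    return np.concatenate(r)
  g=least_squares(f,[.57,.03,1.785,45,60,62,75,52,0],x_scale=[.01,.01,.1,1,1,1,1,1,.01],loss='soft_l1')
  print(g.x);print(f(g.x).reshape(-1,2).round(1).tolist(),g.cost)
# wrist view: right in image = world +x, dock y ~ world -x => image left is +y dock
riv={(1,1):[(w,W(118,181)),(s,D(443,265))],(1,-1):[(w,W(451,108)),(s,D(168,294))],(-1,-1):[(w,W(501,363)),(s,D(143,145))],(-1,1):[(w,W(184,428)),(s,D(401,119))]}
rail={(1,1):[(w,W(38,145)),(t,T(184,241)),(s,D(508,292))],(1,-1):[(w,W(510,38)),(t,T(146,66))],(-1,-1):[(w,W(577,412)),(t,T(290,35)),(s,D(90,102))],(-1,1):[(w,W(137,500)),(t,T(328,207)),(s,D(443,68))]}
tr={1:[(w,W2(55,135)),(s,D(469,458)),(t,T(52,224))],-1:[(w,W2(433,44)),(s,D(163,494)),(t,T(30,98))]}
run(None)
s0=tr; tr={k:v[:1] for k,v in tr.items()};rail={k:v[:1] for k,v in rail.items()};riv={k:v[:1] for k,v in riv.items()};run(None)
E
```

```text
Traceback (most recent call last):
TypeError: argument of type 'NoneType' is not iterable
```

```bash
cat > dock.py <<'E'
from fit import *
np.set_printoptions(precision=4,suppress=True)
t=load('top0');s=load('side0');w=load('w1')
T=lambda u,v:(250+(u+.5)/3.4-.5,205+(v+.5)/3.4-.5)
D=lambda u,v:(270+(u+.5)/5.4-.5,260+(v+.5)/5.4-.5)
W=lambda u,v:(245+(u+.5)/4-.5,182.5+(v+.5)/4-.5)
W2=lambda u,v:(245+(u+.5)/4-.5,95+(v+.5)/4-.5)
def run(sel):
  def f(p):
    R=cv2.Rodrigues(np.array([0,0,p[2]]))[0];r=[]
    P=lambda x,y,z:R@(np.array([x,y,z])/1e3)+[p[0],p[1],p[8]]
    for (i,j),l in riv.items():
      for n,c,uv in l: 
        if n in sel: r.append(proj(c,P(i*p[3],15+j*p[4],4))[0]-uv)
    for (i,j),l in rail.items():
      for n,c,uv in l:
        if n in sel: r.append(proj(c,P(i*p[5],15+j*p[6],15))[0]-uv)
    for (j),l in tr.items():
      for n,c,uv in l:
        if n in sel: r.append(proj(c,P(116+p[7],j*(p[7]+1.5),29))[0]-uv)
    r.append(np.array([p[8]*1000,0]))
    return np.concatenate(r)
  g=least_squares(f,[.57,.03,1.785,45,60,62,75,52,0],x_scale=[.01,.01,.1,1,1,1,1,1,.01],loss='soft_l1')
  print(sel,g.x);print(f(g.x).reshape(-1,2).round(1).tolist(),g.cost)
  return g.x
riv={(1,1):[('w',w,W(118,181)),('s',s,D(443,265))],(1,-1):[('w',w,W(451,108)),('s',s,D(168,294))],(-1,-1):[('w',w,W(501,363)),('s',s,D(143,145))],(-1,1):[('w',w,W(184,428)),('s',s,D(401,119))]}
rail={(1,1):[('w',w,W(38,145)),('t',t,T(184,241)),('s',s,D(508,270))],(1,-1):[('w',w,W(510,38)),('t',t,T(146,66))],(-1,-1):[('w',w,W(577,412)),('t',t,T(290,35)),('s',s,D(90,102))],(-1,1):[('w',w,W(137,500)),('t',t,T(328,207)),('s',s,D(443,68))]}
tr={1:[('w',w,W2(55,135)),('s',s,D(469,458)),('t',t,T(52,224))],-1:[('w',w,W2(433,44)),('s',s,D(163,494)),('t',t,T(30,98))]}
if __name__=='__main__':
    for q in ('wst','w','st'): run(q)
E
python3 dock.py
```

```text
wst [ 0.5716  0.029   1.7825 45.315  55.0956 63.9728 75.7113 52.3271 -0.0011]
[[-0.2, -0.3], [-0.3, 0.2], [0.2, 0.1], [-0.2, 0.3], [-0.2, 0.2], [0.0, 0.3], [-0.1, -0.2], [-0.1, 0.3], [-0.9, 0.7], [-0.8, -1.4], [-0.9, 0.4], [0.2, 1.7], [-1.0, -0.5], [-0.4, 0.8], [-0.6, -1.0], [-0.2, 0.3], [-0.3, 0.5], [0.3, -1.3], [-0.5, 0.1], [-0.8, -0.7], [-0.6, -0.5], [-0.8, -1.3], [-0.9, 0.0], [0.4, -0.7], [-2.0, -0.6], [-1.1, 0.0]] 9.950058945713764
w [ 0.572   0.0297  1.7833 45.166  54.9276 64.152  75.2558 51.7316 -0.0002]
[[0.1, -0.5], [0.4, -0.1], [0.1, -0.1], [0.3, -0.5], [-0.5, 0.2], [0.2, 1.2], [-0.2, 0.7], [0.3, 0.4], [0.0, -0.9], [-0.9, -0.0], [-0.2, 0.0]] 2.218729103440433
st [ 0.5705  0.0278  1.7801 45.5561 55.2549 63.1805 76.3289 53.2757 -0.0011]
[[0.3, -0.1], [0.3, -0.0], [0.5, -0.1], [0.5, -0.1], [-0.1, -0.9], [-0.2, -0.2], [-0.3, -0.5], [-0.4, -0.7], [0.2, 0.1], [0.4, -0.6], [0.4, 0.0], [0.3, -0.6], [-0.7, -0.6], [0.4, -0.8], [-1.9, -0.6], [-1.1, 0.0]] 4.292142476951959
```

{"name": "carry_out", "arguments": {"deltas": [{"slide": [-50,0,-18],"twist": [0,0,8],"grip": 87},{"slide": [-100,-5,-18],"twist": [0,0,16],"grip": 87},{"slide": [-150,-10,-18],"twist": [0,0,24],"grip": 87},{"slide": [-200,-20,-18],"twist": [0,0,32],"grip": 87},{"slide": [-250,-35,-18],"twist": [0,0,40],"grip": 87},{"slide": [-300,-45,-18],"twist": [0,0,47],"grip": 87},{"slide": [-345,-55,-18],"twist": [0,0,50.2],"grip": 87},{"slide": [-380,-60,-18],"twist": [0,0,50.2],"grip": 87},{"slide": [-395,-63,-18],"twist": [0,0,50.2],"grip": 87},{"slide": [-395,-63,-18],"twist": [0,0,50.2],"grip": 87}]}}

```text
clock: 2.6
tool_pos: [0.4843, -0.2908, 0.3199]
orientation: [[0.773, 0.635, -0.001], [0.635, -0.773, -0.0], [-0.001, -0.0, -1.0]]
ft_force: [-0.3, 0.4, 0.3]
width: 0.0872
```

```bash
python3 - <<'E'
from h import *
c=snap('wrist','w2');print(read_state()['tool_pos'],read_state()['q'])
a=c['image'][:,:,::-1][180:420,150:470]
a=(255*(a/255.)**.7).astype('uint8')
cv2.imwrite('pics/w2z.png',cv2.resize(a,None,fx=2.5,fy=2.5,interpolation=cv2.INTER_CUBIC))
E
```

```text
[ 0.48508909 -0.28892915  0.31965239] [-0.22203355  0.2901138   0.81470712  1.77459765 -0.22784657  1.17528901
 -0.21992202]
```

View pics/w2.png

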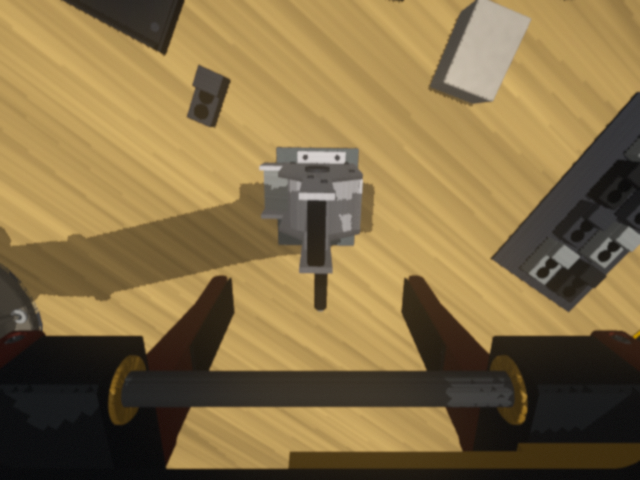

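View pics/w2z.png

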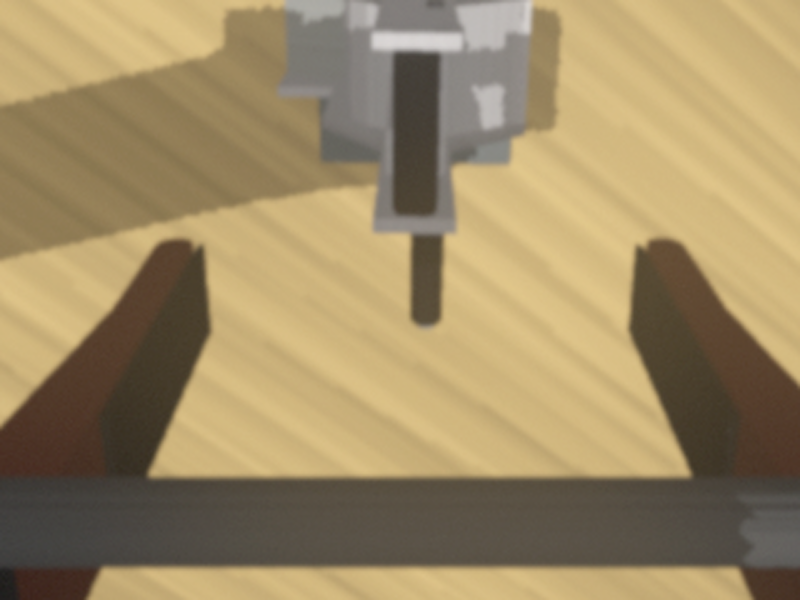

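```bash
cat > disp.py <<'E'
from fit import *
np.set_printoptions(precision=4,suppress=True)
t=load('top0');s=load('side0');w=load('w2')
T=lambda u,v:(250+(u+.5)/3.4-.5,205+(v+.5)/3.4-.5)
S=lambda u,v:(310+(u+.5)/5.4-.5,135+(v+.5)/5.4-.5)
W=lambda u,v:(150+(u+.5)/2.5-.5,180+(v+.5)/2.5-.5)
o1=[(t,T(625,322),(52,80,6)),(t,T(713,240),(-52,80,6)),(t,T(615,130),(-52,-50,6)),
(s,S(112,450),(-52,-50,6)),(s,S(240,545),(52,-50,3)),(s,S(437,460),(52,80,6)),
(s,S(232,118),(0,-26.5,199)),(s,S(312,93),(0,26.5,199)),(s,S(428,190),grip),(t,T(738,298),grip),
(t,T(640,160),(0,-26.5,206)),(t,T(690,207),(0,26.5,206))]
o2=[(w,W(393,52),(7,-26.5,208)),(w,W(440,52),(-7,-26.5,208)),(w,W(393,213),(7,26.5,208)),(w,W(438,213),(-7,26.5,208)),
(w,W(426,317),grip),(w,(358,148),(-52,-50,6)),(w,(276,148),(52,-50,6)),(w,W(372,32),(13,-32,207)),(w,W(463,32),(-13,-32,207))]
for o in (o1+o2,o2):
    x,r=fitpose(o,[.486,-.289,2.265,0,-.1]);print(x,np.degrees(x[2]));print(r.round(1).tolist())
    print('bar',x[:2])
p,e=tri([(s,S(272,105)),(w,W(416,130))]);print('bar mid tri',p,e)
E
python3 disp.py
```

```text
[ 0.4875 -0.2892  2.256  -0.0026 -0.1197] 129.26198300963898
[[-0.1, 0.3], [0.8, 1.0], [-0.6, -0.8], [-0.7, 0.0], [-0.8, 0.9], [0.2, -0.4], [-2.6, 1.8], [-0.8, 0.9], [-0.7, 0.6], [-0.3, 0.5], [-0.3, -1.5], [-0.7, 0.8], [-0.1, -0.4], [0.2, -0.3], [0.2, 2.3], [0.3, 2.3], [0.1, 0.6], [0.2, 0.1], [-0.4, -0.2], [0.0, -0.1], [-0.7, -0.0]]
bar [ 0.4875 -0.2892]
[ 0.4869 -0.2897  2.254  -0.0072 -0.1232] 129.14751823228255
[[0.1, -0.6], [0.1, -0.5], [0.3, 0.9], [0.0, 1.0], [-0.0, -0.8], [-0.1, 0.6], [0.1, 0.1], [0.4, -0.2], [-1.0, -0.0]]
bar [ 0.4869 -0.2897]
bar mid tri [ 0.4857 -0.2891  0.1997] [np.float64(0.8748572471817163), np.float64(2.80339287943675)]
```

{"name": "carry_out", "arguments": {"deltas": [{"slide": [1,2,25],"twist": [0,0,0.2],"grip": 87},{"slide": [1,2,50],"twist": [0,0,0.2],"grip": 87},{"slide": [1,2,75],"twist": [0,0,0.2],"grip": 87},{"slide": [1,2,95],"twist": [0,0,0.2],"grip": 87},{"slide": [1,2,106],"twist": [0,0,0.2],"grip": 87},{"slide": [1,2,112],"twist": [0,0,0.2],"grip": 87},{"slide": [1,2,112],"twist": [0,0,0.2],"grip": 87}]}}

```text
clock: 3.35
tool_pos: [0.4872, -0.2897, 0.2078]
orientation: [[0.773, 0.635, -0.001], [0.635, -0.773, 0.001], [0.0, -0.001, -1.0]]
ft_force: [0.8, 0.8, 1.4]
width: 0.0868
```

```bash
python3 - <<'E'
from h import *
c=snap('side','s3');snap('wrist','w3')
a=c['image'][:,:,::-1][60:260,270:470]
cv2.imwrite('pics/s3z.png',cv2.resize(a,None,fx=3,fy=3,interpolation=cv2.INTER_CUBIC))
E
```

```text
(no output)
```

View pics/s3z.png

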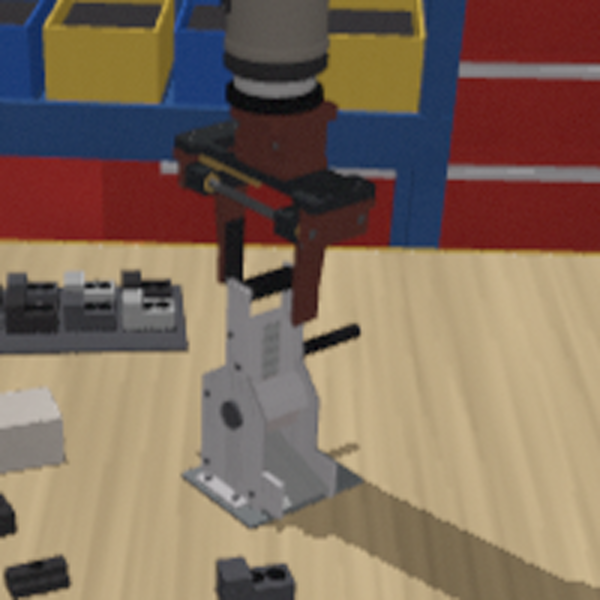

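View pics/w3.png

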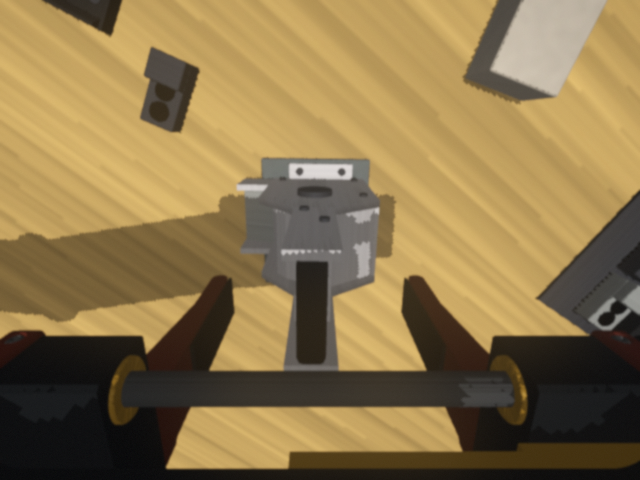

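```bash
python3 - <<'E'
from h import *
w=load('w3');print(proj(w,[[.4872,-.2897,.2078],[.4872,-.2897,.199],[.4872,-.2897,.183]]))
E
```

```text
[[312.06115812 319.24494174]
 [312.33289493 309.27554806]
 [312.76224576 293.52366109]]
```

{"name": "carry_out", "arguments": {"deltas": [{"slide": [0,0,0],"twist": [0,0,0],"grip": 60},{"slide": [0,0,0],"twist": [0,0,0],"grip": 30},{"slide": [0,0,0],"twist": [0,0,0],"grip": 10},{"slide": [0,0,0],"twist": [0,0,0],"grip": 5},{"slide": [0,0,0],"twist": [0,0,0],"grip": 5},{"slide": [0,0,0],"twist": [0,0,0],"grip": 5}], "force": 50}}

```text
clock: 4.05
tool_pos: [0.4868, -0.2909, 0.2081]
orientation: [[0.774, 0.634, 0.0], [0.634, -0.774, 0.0], [0.0, -0.0, -1.0]]
ft_force: [-0.6, 0.2, 1.0]
width: 0.0423
```

{"name": "carry_out", "arguments": {"deltas": [{"slide": [0,0,0],"twist": [0,0,0],"grip": 5},{"slide": [0,0,0],"twist": [0,0,0],"grip": 5},{"slide": [0,0,0],"twist": [0,0,0],"grip": 5},{"slide": [0,0,0],"twist": [0,0,0],"grip": 5},{"slide": [0,0,0],"twist": [0,0,0],"grip": 5},{"slide": [0,0,0],"twist": [0,0,0],"grip": 5}]}}

```text
clock: 4.65
tool_pos: [0.4864, -0.2906, 0.2076]
orientation: [[0.774, 0.634, -0.001], [0.634, -0.774, 0.0], [-0.0, -0.001, -1.0]]
ft_force: [-1.5, 0.4, -3.4]
width: 0.0135
```

{"name": "carry_out", "arguments": {"deltas": [{"slide": [0,0,-3],"twist": [0,0,0],"grip": 5},{"slide": [0,0,-8],"twist": [0,0,0],"grip": 5},{"slide": [0,0,-16],"twist": [0,0,0],"grip": 5},{"slide": [0,0,-26],"twist": [0,0,0],"grip": 5},{"slide": [0,0,-36],"twist": [0,0,0],"grip": 5},{"slide": [0,0,-46],"twist": [0,0,0],"grip": 5},{"slide": [0,0,-54],"twist": [0,0,0],"grip": 5},{"slide": [0,0,-58],"twist": [0,0,0],"grip": 5},{"slide": [0,0,-60],"twist": [0,0,0],"grip": 5},{"slide": [0,0,-60],"twist": [0,0,0],"grip": 5}]}}

```text
clock: 5.65
tool_pos: [0.4868, -0.2909, 0.2681]
orientation: [[0.774, 0.634, 0.0], [0.634, -0.774, 0.0], [0.0, -0.0, -1.0]]
ft_force: [-0.1, 0.3, -8.5]
width: 0.0135
```

```bash
python3 - <<'E'
from h import *
c=snap('side','s4');print(read_state())
a=c['image'][:,:,::-1][60:260,270:470]
cv2.imwrite('pics/s4z.png',cv2.resize(a,None,fx=3,fy=3,interpolation=cv2.INTER_CUBIC))
E
```

```text
{'clock': 5.7, 'q': array([-0.18989664,  0.34928539,  0.79204544,  1.8343034 , -0.28069412,
        1.07421788, -0.17689261]), 'qd': array([ 0.00038029,  0.00408653, -0.00095595,  0.00544398, -0.00147385,
       -0.0004399 ,  0.00025967]), 'joint_torque': array([ 7.37752067e-03, -4.19354582e+01,  8.91080260e+00, -2.93083906e+01,
       -2.09258002e-02,  1.77225476e-03, -8.83931760e-03]), 'tool_pos': array([ 0.48663185, -0.29079087,  0.26784127]), 'orientation': array([[ 7.73615455e-01,  6.33655240e-01, -4.07007678e-04],
       [ 6.33655347e-01, -7.73615442e-01,  2.24005496e-04],
       [-1.72925168e-04, -4.31196705e-04, -9.99999892e-01]]), 'ft_force': array([ 0.15958691, -0.32142081, -8.8494954 ]), 'wrist_torque': array([-0.04325467,  0.0570999 ,  0.06065975]), 'width': 0.014030318271582192}
```

View pics/s4z.png

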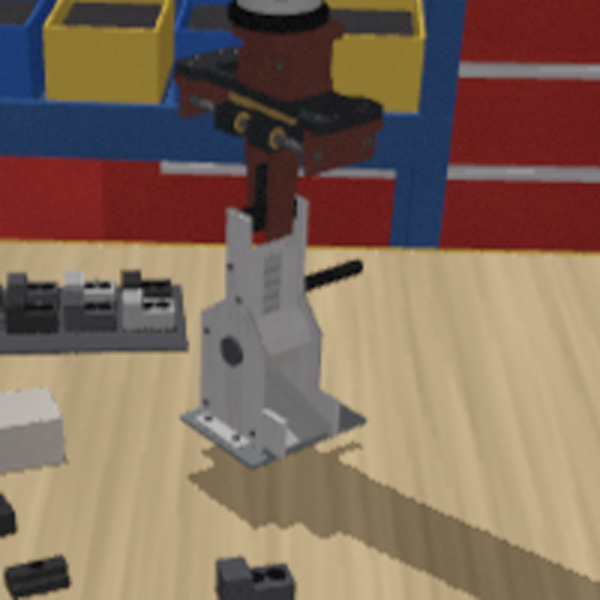

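{"name": "carry_out", "arguments": {"deltas": [{"slide": [3,-2,-4],"twist": [0,0,0.3],"grip": 5},{"slide": [12,-9,-10],"twist": [0,0,1.2],"grip": 5},{"slide": [27,-19,-15],"twist": [0,0,2.7],"grip": 5},{"slide": [46,-33,-15],"twist": [0,0,4.6],"grip": 5},{"slide": [67,-48,-15],"twist": [0,0,6.7],"grip": 5},{"slide": [88,-64,-15],"twist": [0,0,8.9],"grip": 5},{"slide": [110,-79,-15],"twist": [0,0,11.1],"grip": 5},{"slide": [131,-95,-15],"twist": [0,0,13.3],"grip": 5},{"slide": [148,-107,-15],"twist": [0,0,15],"grip": 5},{"slide": [160,-116,-15],"twist": [0,0,16.3],"grip": 5}]}}

```text
clock: 6.7
tool_pos: [0.5375, -0.0974, 0.2829]
orientation: [[0.92, 0.392, -0.0], [0.392, -0.92, 0.001], [-0.0, -0.001, -1.0]]
ft_force: [-1.2, -0.7, -8.9]
width: 0.014
```

{"name": "carry_out", "arguments": {"deltas": [{"slide": [8,-10,0],"twist": [0,0,1],"grip": 5},{"slide": [20,-26,0],"twist": [0,0,2.7],"grip": 5},{"slide": [35,-44,0],"twist": [0,0,4.6],"grip": 5},{"slide": [49,-63,0],"twist": [0,0,6.5],"grip": 5},{"slide": [62,-79,0],"twist": [0,0,8.2],"grip": 5},{"slide": [72,-92,0],"twist": [0,0,9.5],"grip": 5},{"slide": [79,-101,0],"twist": [0,0,10.5],"grip": 5},{"slide": [82,-105,0],"twist": [0,0,10.9],"grip": 5},{"slide": [82,-105,0],"twist": [0,0,10.9],"grip": 5},{"slide": [82,-105,0],"twist": [0,0,10.9],"grip": 5}]}}

```text
clock: 7.7
tool_pos: [0.5712, 0.0281, 0.283]
orientation: [[0.978, 0.209, -0.0], [0.209, -0.978, -0.001], [-0.0, 0.0, -1.0]]
ft_force: [-0.4, -0.7, -8.6]
width: 0.0136
```

```bash
python3 - <<'E'
from h import *
snap('side','s5');snap('top','t5');snap('wrist','w5');st=read_state();print(st['tool_pos'],st['orientation'])
a=load('s5')['image'][:,:,::-1][160:370,260:410]
cv2.imwrite('pics/s5z.png',cv2.resize(a,None,fx=2.8,fy=2.8,interpolation=cv2.INTER_CUBIC))
a=load('t5')['image'][:,:,::-1][190:320,240:400]
cv2.imwrite('pics/t5z.png',cv2.resize(a,None,fx=4,fy=4,interpolation=cv2.INTER_CUBIC))
E
```

```text
[0.57128983 0.02785568 0.28316349] [[ 9.78007710e-01  2.08568737e-01 -2.02102306e-05]
 [ 2.08568735e-01 -9.78007707e-01 -8.51121576e-05]
 [-3.75174965e-05  7.90251242e-05 -9.99999996e-01]]
```

View pics/s5z.png

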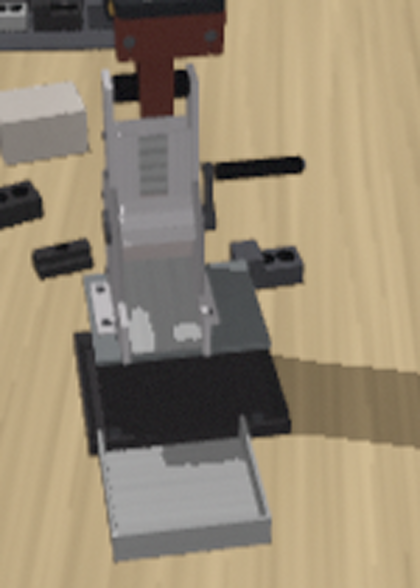

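View pics/t5z.png

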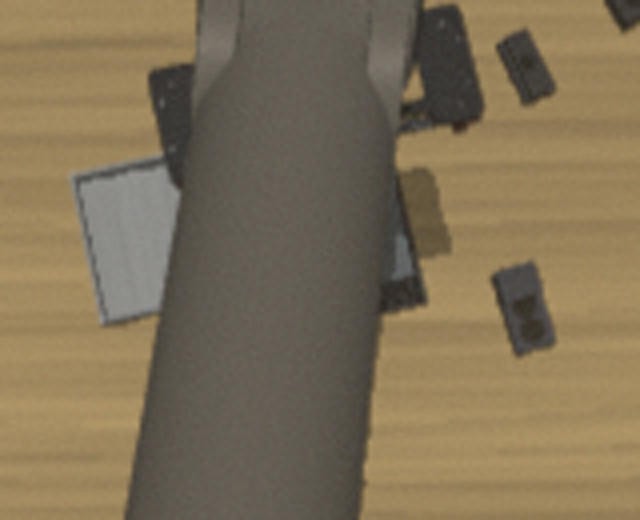

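View pics/w5.png

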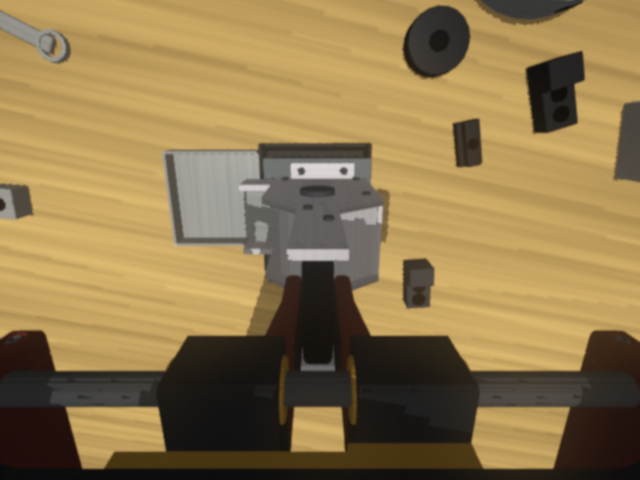

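```bash
python3 - <<'E'
from h import *
a=load('w5')['image'][:,:,::-1][130:290,160:400]
a=(255*(a/255.)**.6).astype('uint8')
cv2.imwrite('pics/w5z.png',cv2.resize(a,(768,512),interpolation=cv2.INTER_CUBIC))
a=load('s5')['image'][:,:,::-1][235:335,285:370]
a=(255*(a/255.)**.6).astype('uint8')
cv2.imwrite('pics/s5y.png',cv2.resize(a,None,fx=6,fy=6,interpolation=cv2.INTER_CUBIC))
E
```

```text
(no output)
```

View pics/w5z.png

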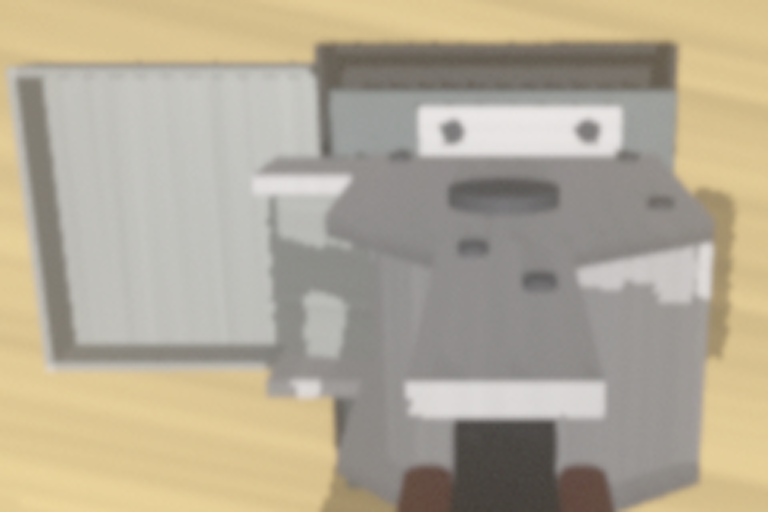

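View pics/s5y.png

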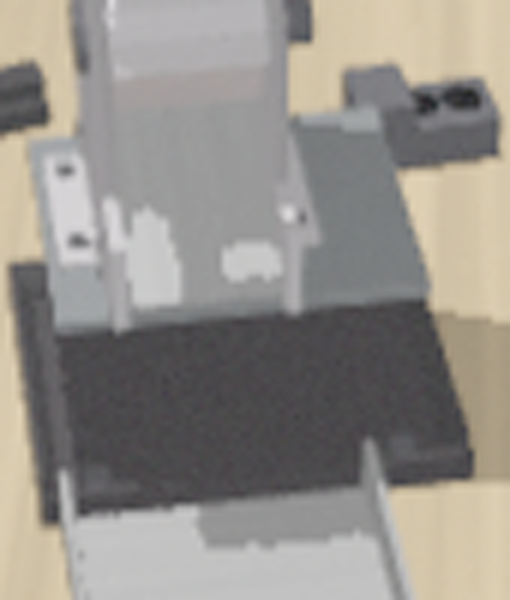

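```bash
python3 - <<'E'
from fit import *
np.set_printoptions(precision=4,suppress=True)
s=load('s5');w=load('w5')
W=lambda u,v:(160+(u+.5)/3.2-.5,130+(v+.5)/3.2-.5)
S=lambda u,v:(285+(u+.5)/6-.5,235+(v+.5)/6-.5)
Z=lambda u,v:(260+(u+.5)/2.8-.5,160+(v+.5)/2.8-.5)
ow=[(w,W(329,90),(52,-50,6)),(w,W(677,90),(-52,-50,6)),(w,W(405,381),(13,-32,207)),(w,W(606,381),(-13,-32,207)),(w,W(452,420),(7,-26.5,208)),(w,W(557,420),(-7,-26.5,208))]
os=[(s,S(57,331),(52,-50,2)),(s,S(430,297),(52,80,2)),(s,S(28,142),(-52,-50,6)),(s,S(380,108),(-52,80,6)),(s,Z(302,164),grip)]
for o in (ow+os,ow,os):
    x,r=fitpose(o,[.5715,.029,1.78,.08,-.1]);print('disp',x,np.degrees(x[2]));print(r.round(1).tolist())
dw=[(w,W(676,44),(-64,15-75.5,15)),(w,W(316,46),(64,15-75.5,15)),(w,W(10,66),(168,-54,29)),(w,W(47,370),(168,54,29))]
D=lambda u,v:(270+(u+.5)/5.4-.5,260+(v+.5)/5.4-.5)
x,r=fitpose(dw,[.5715,.029,1.78,.0,-.1]);print('dock w5',x);print(r.round(1).tolist())
E
```

```text
disp [ 0.5739  0.0266  1.7793  0.0742 -0.2138] 101.94619973050155
[[0.3, 0.4], [0.8, 0.7], [0.2, -0.6], [-0.9, -0.4], [-0.2, 0.3], [0.1, 0.4], [-0.3, 0.3], [0.3, -0.3], [-0.2, -0.5], [-0.6, -0.3], [-0.3, 0.2]]
disp [ 0.5744  0.0266  1.7836  0.0754 -0.1   ] 102.19369348177706
[[0.1, 0.3], [1.0, 0.1], [0.0, -0.5], [-0.6, -0.6], [-0.2, 0.4], [0.3, 0.4]]
disp [ 0.5734  0.0264  1.7728  0.0737 -0.278 ] 101.57604837936546
[[-0.2, 0.3], [0.4, -0.0], [0.2, -0.5], [-0.2, -0.0], [-0.2, 0.2]]
dock w5 [ 0.5725  0.029   1.7854 -0.0044 -0.1   ]
[[0.4, 0.2], [-0.1, -0.1], [-0.7, 0.9], [0.3, -1.5]]
```

{"name": "carry_out", "arguments": {"deltas": [{"slide": [-1.5,-2.5,4],"twist": [0,0,0],"grip": 5},{"slide": [-1.5,-2.5,11],"twist": [0,0,0],"grip": 5},{"slide": [-1.5,-2.5,19],"twist": [0,0,0],"grip": 5},{"slide": [-1.5,-2.5,27],"twist": [0,0,0],"grip": 5},{"slide": [-1.5,-2.5,35],"twist": [0,0,0],"grip": 5},{"slide": [-1.5,-2.5,42],"twist": [0,0,0],"grip": 5},{"slide": [-1.5,-2.5,48],"twist": [0,0,0],"grip": 5},{"slide": [-1.5,-2.5,51],"twist": [0,0,0],"grip": 5},{"slide": [-1.5,-2.5,52],"twist": [0,0,0],"grip": 5},{"slide": [-1.5,-2.5,52],"twist": [0,0,0],"grip": 5}]}}

```text
clock: 8.85
tool_pos: [0.5696, 0.031, 0.2311]
orientation: [[0.978, 0.21, 0.0], [0.21, -0.978, 0.0], [0.0, 0.0, -1.0]]
ft_force: [-0.2, -0.2, -7.8]
width: 0.014
```

```bash
python3 - <<'E'
from h import *
snap('side','s6');snap('wrist','w6');st=read_state();print(st['tool_pos'],st['ft_force'])
a=load('w6')['image'][:,:,::-1][130:290,160:400]
a=(255*(a/255.)**.6).astype('uint8')
cv2.imwrite('pics/w6z.png',cv2.resize(a,(768,512),interpolation=cv2.INTER_CUBIC))
a=load('s6')['image'][:,:,::-1][235:335,275:370]
a=(255*(a/255.)**.6).astype('uint8')
cv2.imwrite('pics/s6y.png',cv2.resize(a,None,fx=6,fy=6,interpolation=cv2.INTER_CUBIC))
E
```

```text
[0.56974738 0.0310085  0.23140449] [ 0.49036661 -0.06768667 -9.22807118]
```

View pics/w6z.png

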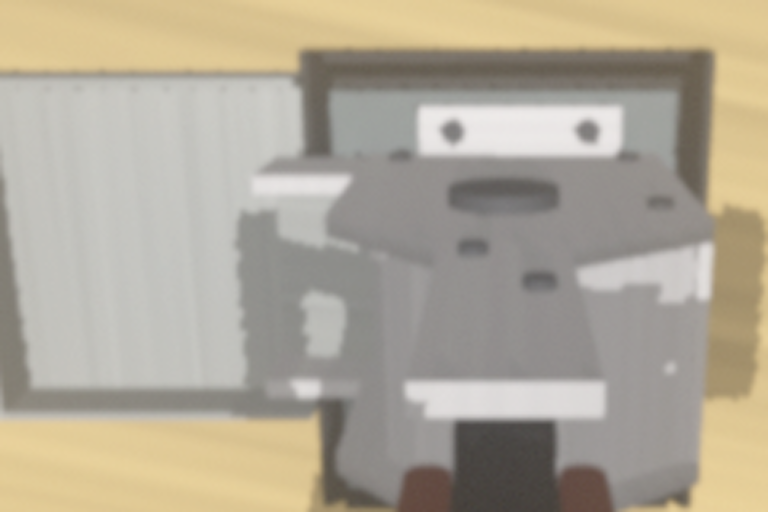

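View pics/s6y.png

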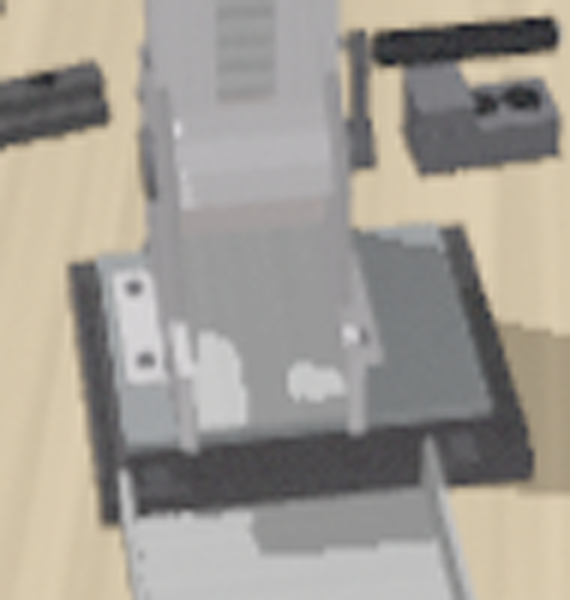

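{"name": "carry_out", "arguments": {"deltas": [{"slide": [0,0,2],"twist": [0,0,0],"grip": 5},{"slide": [0,0,4],"twist": [0,0,0],"grip": 5},{"slide": [0,0,6],"twist": [0,0,0],"grip": 5},{"slide": [0,0,8],"twist": [0,0,0],"grip": 5},{"slide": [0,0,10],"twist": [0,0,0],"grip": 5},{"slide": [0,0,12],"twist": [0,0,0],"grip": 5},{"slide": [0,0,14],"twist": [0,0,0],"grip": 5},{"slide": [0,0,16],"twist": [0,0,0],"grip": 5},{"slide": [0,0,18],"twist": [0,0,0],"grip": 5},{"slide": [0,0,18],"twist": [0,0,0],"grip": 5}]}}

```text
clock: 9.95
tool_pos: [0.5693, 0.0311, 0.2128]
orientation: [[0.978, 0.21, -0.001], [0.21, -0.978, -0.0], [-0.001, -0.0, -1.0]]
ft_force: [-0.0, -1.3, -8.0]
width: 0.0139
```

{"name": "carry_out", "arguments": {"deltas": [{"slide": [0,0,0.5],"twist": [0,0,0],"grip": 5},{"slide": [0,0,1],"twist": [0,0,0],"grip": 5},{"slide": [0,0,1.5],"twist": [0,0,0],"grip": 5},{"slide": [0,0,2],"twist": [0,0,0],"grip": 5},{"slide": [0,0,2],"twist": [0,0,0],"grip": 5}]}}

```text
clock: 10.45
tool_pos: [0.5697, 0.0311, 0.2115]
orientation: [[0.978, 0.21, 0.0], [0.21, -0.978, 0.0], [0.001, -0.0, -1.0]]
ft_force: [-1.6, 0.6, -2.8]
width: 0.0138
```

```bash
python3 - <<'E'
from h import *
snap('side','s7');snap('wrist','w7');st=read_state();print(st['tool_pos'],st['ft_force'])
a=load('w7')['image'][:,:,::-1][130:290,160:400]
a=(255*(a/255.)**.6).astype('uint8')
cv2.imwrite('pics/w7z.png',cv2.resize(a,(768,512),interpolation=cv2.INTER_CUBIC))
a=load('s7')['image'][:,:,::-1][235:335,275:370]
a=(255*(a/255.)**.6).astype('uint8')
cv2.imwrite('pics/s7y.png',cv2.resize(a,None,fx=6,fy=6,interpolation=cv2.INTER_CUBIC))
E
```

```text
[0.56975316 0.03113553 0.21151949] [-1.46692933  0.87542276 -1.90729888]
```

View pics/w7z.png

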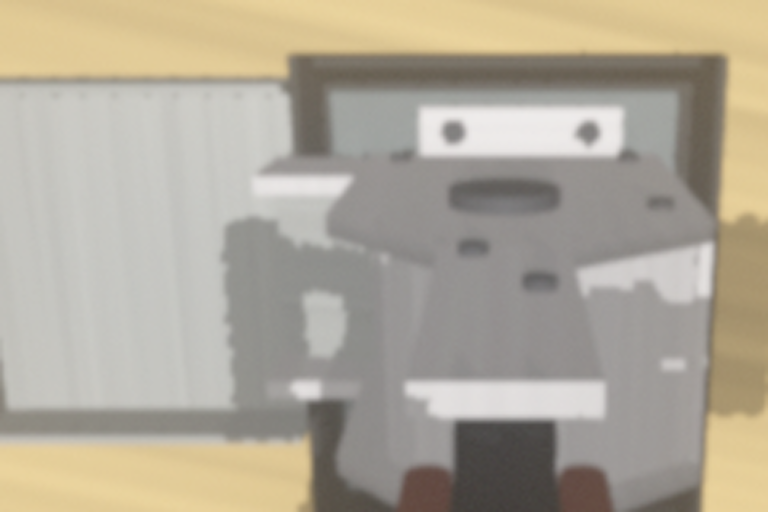

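View pics/s7y.png

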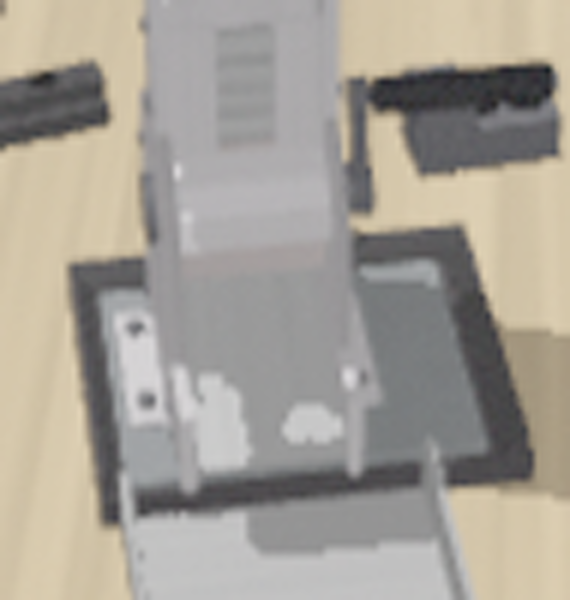

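{"name": "carry_out", "arguments": {"deltas": [{"slide": [0,0,0.5],"twist": [0,0,0],"grip": 5},{"slide": [0,0,0.5],"twist": [0,0,0],"grip": 20},{"slide": [0,0,0.5],"twist": [0,0,0],"grip": 30},{"slide": [0,0,0.5],"twist": [0,0,0],"grip": 40},{"slide": [0,0,0.5],"twist": [0,0,0],"grip": 50},{"slide": [0,0,0.5],"twist": [0,0,0],"grip": 60},{"slide": [0,0,0.5],"twist": [0,0,0],"grip": 60},{"slide": [0,0,0.5],"twist": [0,0,0],"grip": 60}]}}

```text
clock: 11.35
tool_pos: [0.5695, 0.031, 0.2105]
orientation: [[0.978, 0.21, 0.0], [0.21, -0.978, -0.0], [-0.0, 0.0, -1.0]]
ft_force: [-1.5, 0.1, 0.3]
width: 0.0595
```

{"name": "carry_out", "arguments": {"deltas": [{"slide": [0,0,-10],"twist": [0,0,0],"grip": 60},{"slide": [0,0,-30],"twist": [0,0,0],"grip": 60},{"slide": [0,0,-60],"twist": [0,0,0],"grip": 60},{"slide": [0,0,-90],"twist": [0,0,0],"grip": 60},{"slide": [0,0,-110],"twist": [0,0,0],"grip": 60},{"slide": [0,0,-120],"twist": [0,0,0],"grip": 60},{"slide": [0,0,-120],"twist": [0,0,0],"grip": 60}]}}

```text
clock: 12.05
tool_pos: [0.5701, 0.031, 0.332]
orientation: [[0.978, 0.21, 0.002], [0.21, -0.978, 0.001], [0.003, -0.0, -1.0]]
ft_force: [0.0, 0.3, -0.4]
width: 0.0599
```

```bash
python3 - <<'E'
from h import *
snap('side','s8');snap('wrist','w8');st=read_state();print(st['tool_pos'],st['ft_force'])
a=load('w8')['image'][:,:,::-1][130:370,160:480]
a=(255*(a/255.)**.6).astype('uint8')
cv2.imwrite('pics/w8z.png',cv2.resize(a,(800,600),interpolation=cv2.INTER_CUBIC))
a=load('s8')['image'][:,:,::-1][190:340,270:390]
a=(255*(a/255.)**.7).astype('uint8')
cv2.imwrite('pics/s8y.png',cv2.resize(a,None,fx=4,fy=4,interpolation=cv2.INTER_CUBIC))
E
```

```text
[0.56905598 0.03115239 0.32987519] [-0.88257364 -0.37537946 -0.56253321]
```

View pics/w8z.png

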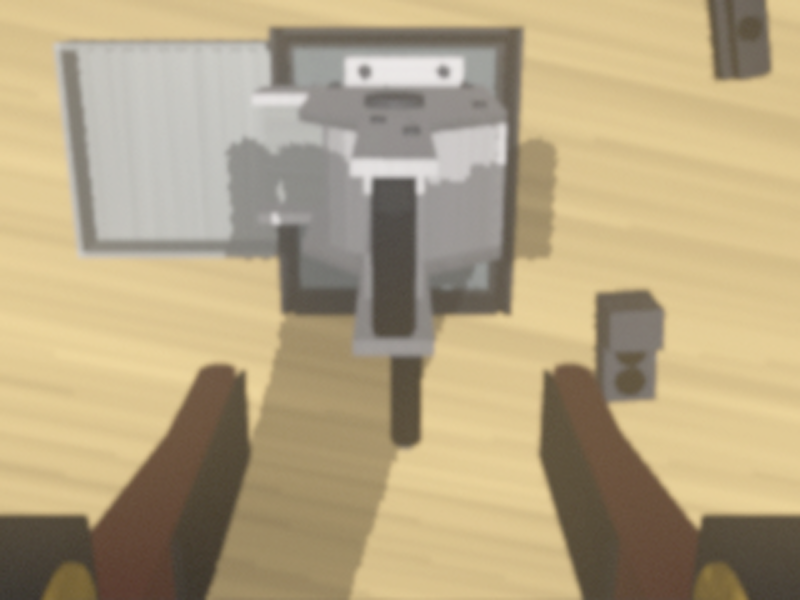

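View pics/s8y.png

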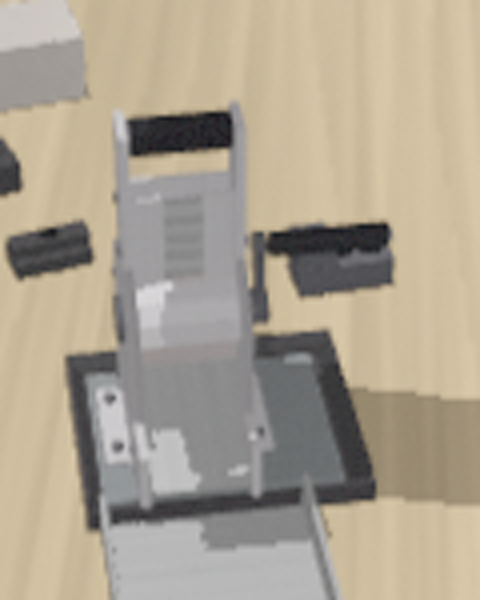

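```bash
python3 - <<'E'
from fit import *
np.set_printoptions(precision=4,suppress=True)
s=load('s8');w=load('w8')
W=lambda u,v:(160+(u+.5)/2.5-.5,130+(v+.5)/2.5-.5)
S=lambda u,v:(270+(u+.5)/4-.5,190+(v+.5)/4-.5)
ow=[(w,W(373,178),(7,-26.5,208)),(w,W(416,178),(-7,-26.5,208)),(w,W(373,335),(7,26.5,208)),(w,W(416,335),(-7,26.5,208)),(w,W(350,158),(13,-32,207)),(w,W(438,158),(-13,-32,207)),(w,W(498,46),(-52,-50,6)),(w,W(296,46),(52,-50,6)),(w,W(405,440),grip)]
os=[(s,S(130,135),(0,-26.5,199)),(s,S(231,130),(0,26.5,199)),(s,S(388,236),grip),(s,S(87,375),(-52,-50,6)),(s,S(107,500),(52,-50,6)),(s,S(345,478),(52,80,6)),(s,S(270,240),lambda p:grip(p)+[0,-64,0])]
for o in (ow+os,ow,os):
    x,r=fitpose(o,[.5715,.029,1.78,.004,-.2]);print('disp',x,np.degrees(x[2]));print(r.round(1).tolist())
    R=cv2.Rodrigues(np.array([0,0,x[2]]))[0]
    for yy in (96,): 
        g=grip(x[4]);g[1]=yy;print('grip',R@(g/1e3)+[x[0],x[1],x[3]])
print(tri([(s,S(388,236)),(w,W(405,440))]))
E
```

```text
disp [ 0.573   0.03    1.7787  0.0028 -0.1439] 101.91009153268918
[[-0.6, -0.6], [1.0, -0.5], [-0.4, 2.3], [0.1, 2.4], [0.6, -0.2], [0.3, -0.1], [-0.3, 0.9], [-1.1, 0.5], [0.1, 0.1], [-1.3, 1.2], [0.1, 0.1], [-0.2, -0.2], [-0.6, 0.2], [-1.0, 0.6], [0.0, -0.3], [-0.8, 1.5]]
grip [0.4801 0.0051 0.1245]
disp [ 0.5723  0.0298  1.7802 -0.0013 -0.1364] 101.99961779147475
[[-0.5, -0.9], [0.8, -0.8], [-0.2, 1.1], [0.1, 1.2], [0.8, -0.3], [0.0, -0.2], [-0.7, 1.2], [-0.8, 0.9], [-0.0, -1.2]]
grip [0.4794 0.0051 0.1204]
disp [ 0.5718  0.0283  1.7653  0.0024 -0.2249] 101.14624875628635
[[-0.6, 0.8], [0.7, -0.1], [0.2, -0.8], [0.3, -0.4], [-0.7, 0.0], [0.4, -0.3], [-0.3, 0.8]]
grip [0.4791 0.0018 0.1235]
(array([0.466 , 0.0022, 0.1237]), [np.float64(0.057669998702377254), np.float64(0.11187961702372154)])
```

```bash
python3 - <<'E'
from h import *
st=read_state();print(st['q'].round(3),st['tool_pos'],st['clock'])
t=load('top0')
for q in [(371,267),(320,245)]: print(onz(t,q,.03))
E
```

```text
[-0.833  0.3    0.849  1.75  -0.24   1.201 -1.278] [0.56905598 0.03115239 0.32987519] 12.15
[ 0.48582083 -0.12140728  0.03      ]
[0.55086772 0.02255045 0.03      ]
```

{"name": "carry_out", "arguments": {"deltas": [{"slide": [-9,1,0],"twist": [0,0,-8.5],"grip": 40},{"slide": [-19,2,0],"twist": [0,0,-17],"grip": 40},{"slide": [-28,2,0],"twist": [0,0,-25.5],"grip": 40},{"slide": [-37,3,0],"twist": [0,0,-34],"grip": 40},{"slide": [-47,4,0],"twist": [0,0,-42.5],"grip": 40},{"slide": [-56,5,0],"twist": [0,0,-51],"grip": 40},{"slide": [-65,5,0],"twist": [0,0,-59.5],"grip": 40},{"slide": [-74,6,0],"twist": [0,0,-68],"grip": 40},{"slide": [-84,7,0],"twist": [0,0,-76.5],"grip": 40},{"slide": [-93,8,0],"twist": [0,0,-85],"grip": 40}]}}

```text
clock: 13.15
tool_pos: [0.479, 0.0035, 0.3292]
orientation: [[-0.13, 0.992, -0.003], [0.992, 0.13, -0.001], [-0.001, -0.003, -1.0]]
ft_force: [0.8, 0.7, -0.5]
width: 0.0397
```

{"name": "carry_out", "arguments": {"deltas": [{"slide": [0,0,0],"twist": [0,0,-8.5],"grip": 40},{"slide": [0,0,0],"twist": [0,0,-17],"grip": 40},{"slide": [0,0,0],"twist": [0,0,-25.5],"grip": 40},{"slide": [0,0,0],"twist": [0,0,-34],"grip": 40},{"slide": [0,0,0],"twist": [0,0,-42.5],"grip": 40},{"slide": [0,0,0],"twist": [0,0,-51],"grip": 40},{"slide": [0,0,0],"twist": [0,0,-59.5],"grip": 40},{"slide": [0,0,0],"twist": [0,0,-68],"grip": 40},{"slide": [0,0,0],"twist": [0,0,-76.5],"grip": 40},{"slide": [0,0,0],"twist": [0,0,-85],"grip": 40}]}}

```text
clock: 14.15
tool_pos: [0.4794, 0.0037, 0.3292]
orientation: [[-0.999, -0.043, -0.003], [-0.043, 0.999, -0.001], [0.003, -0.001, -1.0]]
ft_force: [0.3, -0.9, 0.1]
width: 0.0399
```

{"name": "carry_out", "arguments": {"deltas": [{"slide": [0,0,20],"twist": [0,0,-5],"grip": 40},{"slide": [0,0,50],"twist": [0,0,-9.5],"grip": 40},{"slide": [0,0,80],"twist": [0,0,-9.5],"grip": 40},{"slide": [0,0,100],"twist": [0,0,-9.5],"grip": 40},{"slide": [0,0,110],"twist": [0,0,-9.5],"grip": 40},{"slide": [0,0,110],"twist": [0,0,-9.5],"grip": 40}]}}

```text
clock: 14.75
tool_pos: [0.479, 0.0035, 0.2189]
orientation: [[-0.98, -0.201, -0.004], [-0.201, 0.98, -0.001], [0.004, -0.0, -1.0]]
ft_force: [-0.4, -1.0, 0.2]
width: 0.0401
```

```bash
python3 - <<'E'
from h import *
c=snap('wrist','w9');st=read_state();p=st['tool_pos'];R=st['orientation'];print(p,R.round(3))
print(proj(c,[[.4792,.0042,.1255],[.4655,.0012,.1255]]+[p+R@[0,0,.05+.006*0], p+R@[0,0,.088]]))
E
```

```text
[0.47986382 0.0035401  0.22012886] [[-0.98  -0.201 -0.002]
 [-0.201  0.98  -0.001]
 [ 0.002 -0.    -1.   ]]
[[320.62770819 249.68123155]
 [320.44099331 230.50532435]
 [319.91684994 276.72836909]
 [319.52193597 253.50756791]]
```

View pics/w9.png

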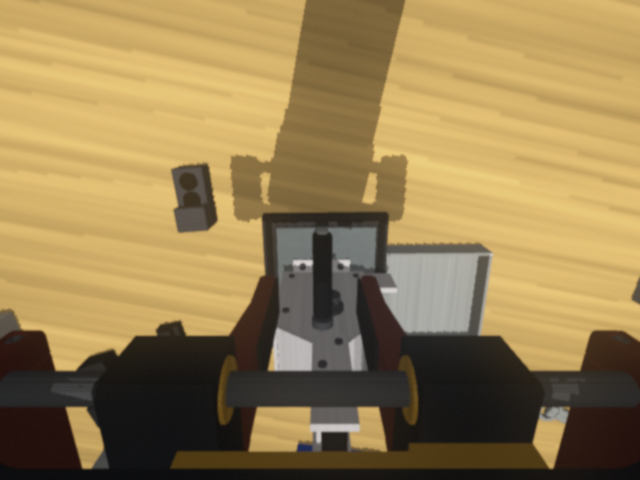

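{"name": "carry_out", "arguments": {"deltas": [{"slide": [1,0.5,15],"twist": [0,0,0],"grip": 40},{"slide": [1,0.5,40],"twist": [0,0,0],"grip": 40},{"slide": [1,0.5,62],"twist": [0,0,0],"grip": 40},{"slide": [1,0.5,78],"twist": [0,0,0],"grip": 40},{"slide": [1,0.5,86],"twist": [0,0,0],"grip": 40},{"slide": [1,0.5,88],"twist": [0,0,0],"grip": 40},{"slide": [1,0.5,88],"twist": [0,0,0],"grip": 30},{"slide": [1,0.5,88],"twist": [0,0,0],"grip": 20},{"slide": [1,0.5,88],"twist": [0,0,0],"grip": 16},{"slide": [1,0.5,88],"twist": [0,0,0],"grip": 16}], "force": 8}}

```text
clock: 15.8
tool_pos: [0.4796, 0.0043, 0.1331]
orientation: [[-0.979, -0.202, 0.001], [-0.202, 0.979, 0.001], [-0.001, 0.0, -1.0]]
ft_force: [0.5, 1.8, 0.4]
width: 0.0164
```

```bash
python3 - <<'E'
from h import *
snap('side','s10');c=snap('wrist','w10');st=read_state();print(st['tool_pos'],st['ft_force'],st['width'])
a=load('s10')['image'][:,:,::-1][140:340,270:420]
a=(255*(a/255.)**.7).astype('uint8')
cv2.imwrite('pics/s10y.png',cv2.resize(a,None,fx=3,fy=3,interpolation=cv2.INTER_CUBIC))
E
```

```text
[0.47952808 0.00433705 0.13292582] [0.64561991 1.40396548 0.20522895] 0.015923686064077913
```

View pics/s10y.png

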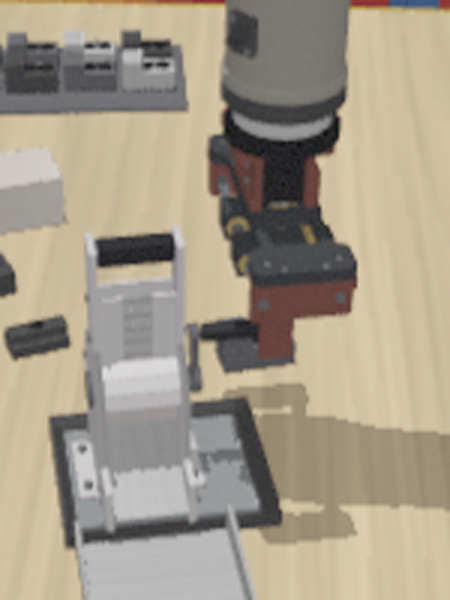

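View pics/w10.png

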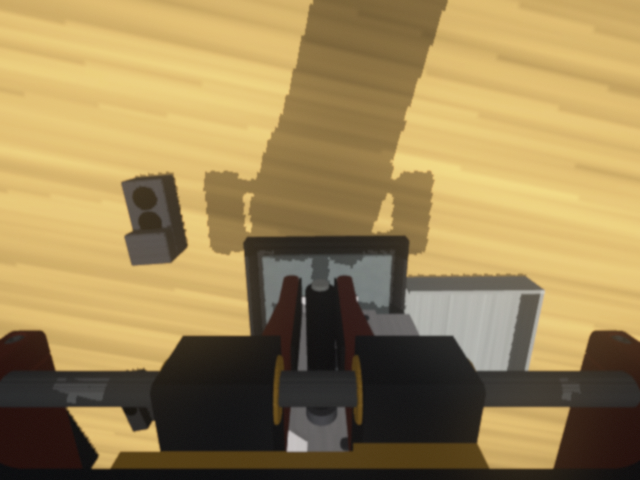

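{"name": "carry_out", "arguments": {"deltas": [{"slide": [0,0,0],"twist": [0,0,0],"grip": 10},{"slide": [0,0,0],"twist": [0,0,0],"grip": 10},{"slide": [0,0,0],"twist": [0,0,0],"grip": 10}], "force": 6}}

```text
clock: 16.2
tool_pos: [0.4795, 0.0041, 0.1327]
orientation: [[-0.979, -0.202, 0.001], [-0.202, 0.979, 0.0], [-0.001, -0.0, -1.0]]
ft_force: [0.6, 0.6, 0.8]
width: 0.0138
```

```bash
python3 - <<'E'
from h import *
st=read_state();p=st['tool_pos'];R=st['orientation'];print(p,st['ft_force'],st['width'],R.round(4))
xd=np.array([-.208,.978]);h=(p[:2]-[.572,.0295])@xd;print('h',h,'phi',np.arcsin(h/.036), (p[:2]-[.572,.0295])@[-.978,-.208])
E
```

```text
[0.47947322 0.00406785 0.13269763] [0.61988385 0.59302328 0.79426705] 0.013795836707806486 [[-9.795e-01 -2.016e-01  6.000e-04]
 [-2.016e-01  9.795e-01  1.000e-04]
 [-6.000e-04 -0.000e+00 -1.000e+00]]
h -0.005627076634170324 phi -0.15695127288811253 0.09578107384979609
```

```bash
python3 - <<'E'
import numpy as np
p0=-0.15; f=lambda p:np.array([36*np.sin(p),-36*np.cos(p)])
base=f(p0)
for k in range(9):
    b=np.round(f(p0+k)-f(p0),1)
    print(k,'start phi',round(p0+k,2),' '.join('[0,%.1f,%.1f]'%tuple(np.round(f(p0+k+.1*(i+1))-f(p0),1)-b) for i in range(10)))
E
```

```text
0 start phi -0.15 [0,3.6,-0.4] [0,7.2,-0.4] [0,10.8,0.0] [0,14.3,0.7] [0,17.7,1.8] [0,21.0,3.2] [0,24.2,4.9] [0,27.2,6.9] [0,29.9,9.3] [0,32.4,11.8]
1 start phi 0.85 [0,2.3,2.9] [0,4.2,5.9] [0,5.8,9.1] [0,7.1,12.4] [0,8.1,15.9] [0,8.7,19.5] [0,9.0,23.0] [0,8.9,26.6] [0,8.4,30.2] [0,7.6,33.7]
2 start phi 1.85 [0,-1.2,3.4] [0,-2.7,6.7] [0,-4.5,9.8] [0,-6.6,12.7] [0,-9.0,15.4] [0,-11.7,17.8] [0,-14.5,20.0] [0,-17.6,21.8] [0,-20.9,23.4] [0,-24.3,24.6]
3 start phi 2.85 [0,-3.5,0.8] [0,-7.0,1.3] [0,-10.6,1.5] [0,-14.2,1.3] [0,-17.8,0.7] [0,-21.2,-0.2] [0,-24.6,-1.5] [0,-27.8,-3.1] [0,-30.9,-5.0] [0,-33.7,-7.2]
4 start phi 3.85 [0,-2.7,-2.4] [0,-5.0,-5.2] [0,-7.1,-8.1] [0,-8.8,-11.2] [0,-10.3,-14.5] [0,-11.4,-18.0] [0,-12.1,-21.5] [0,-12.6,-25.1] [0,-12.6,-28.7] [0,-12.3,-32.2]
5 start phi 4.85 [0,0.7,-3.6] [0,1.7,-7.0] [0,3.1,-10.4] [0,4.8,-13.5] [0,6.8,-16.5] [0,9.0,-19.3] [0,11.6,-21.9] [0,14.4,-24.1] [0,17.4,-26.1] [0,20.6,-27.8]
6 start phi 5.85 [0,3.3,-1.3] [0,6.8,-2.3] [0,10.3,-3.0] [0,13.9,-3.3] [0,17.5,-3.2] [0,21.1,-2.8] [0,24.6,-2.0] [0,28.0,-0.9] [0,31.3,0.5] [0,34.4,2.3]
7 start phi 6.85 [0,2.9,2.1] [0,5.7,4.5] [0,8.1,7.1] [0,10.3,10.0] [0,12.2,13.0] [0,13.8,16.2] [0,15.0,19.6] [0,15.9,23.1] [0,16.5,26.7] [0,16.7,30.3]
8 start phi 7.85 [0,-0.2,3.5] [0,-0.7,7.1] [0,-1.6,10.6] [0,-2.8,14.0] [0,-4.4,17.2] [0,-6.2,20.3] [0,-8.4,23.2] [0,-10.8,25.8] [0,-13.5,28.2] [0,-16.4,30.3]
```

{"name": "carry_out", "arguments": {"deltas": [{"slide": [0,3.6,-0.4],"twist": [0,0,0],"grip": 10},{"slide": [0,7.2,-0.4],"twist": [0,0,0],"grip": 10},{"slide": [0,10.8,0],"twist": [0,0,0],"grip": 10},{"slide": [0,14.3,0.7],"twist": [0,0,0],"grip": 10},{"slide": [0,17.7,1.8],"twist": [0,0,0],"grip": 10},{"slide": [0,21,3.2],"twist": [0,0,0],"grip": 10},{"slide": [0,24.2,4.9],"twist": [0,0,0],"grip": 10},{"slide": [0,27.2,6.9],"twist": [0,0,0],"grip": 10},{"slide": [0,29.9,9.3],"twist": [0,0,0],"grip": 10},{"slide": [0,32.4,11.8],"twist": [0,0,0],"grip": 10}]}}

```text
clock: 17.2
tool_pos: [0.4722, 0.0371, 0.1207]
orientation: [[-0.979, -0.203, -0.001], [-0.203, 0.979, 0.001], [0.001, 0.001, -1.0]]
ft_force: [-1.2, 3.0, 4.4]
width: 0.0139
```

```bash
cat > look.py <<'E'
from h import *
import sys
n=sys.argv[1]
c=snap('side',n);st=read_state();print(st['tool_pos'],st['ft_force'],st['width'],st['clock'])
a=c['image'][:,:,::-1][170:370,265:415]
a=(255*(a/255.)**.7).astype('uint8')
cv2.imwrite('pics/%sy.png'%n,cv2.resize(a,None,fx=3,fy=3,interpolation=cv2.INTER_CUBIC))
E
python3 look.py s11
```

```text
[0.47210315 0.03734258 0.12034666] [-0.50562207  2.82042994  3.30918918] 0.01356354721651075 17.25
```

View pics/s11y.png

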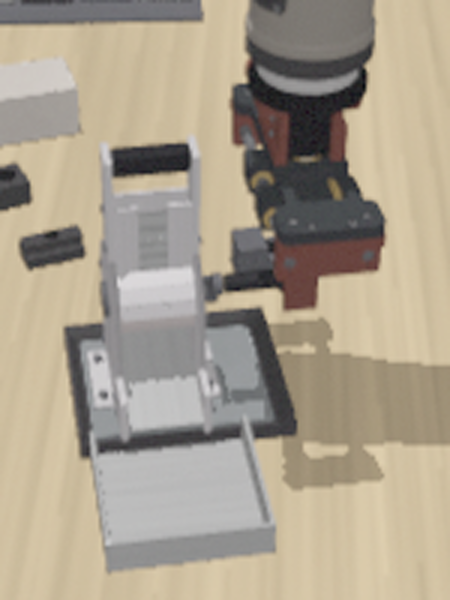

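```bash
cat > tab.py <<'E'
import numpy as np,sys
# args: hc zc hcmd zcmd phi n
hc,zc,h,z,p,n=map(float,sys.argv[1:7])
for k in range(int(n)):
    b=(h,z);row=[]
    for i in range(10):
        p+=.1;H=round(hc+36*np.sin(p),1);Z=round(zc+36*np.cos(p),1);row.append('[0,%.1f,%.1f]'%(H-b[0],b[1]-Z))
    h,z=H,Z;print('end phi %.2f cmd %.1f %.1f'%(p,h,z),' '.join(row))
E
python3 tab.py .75 97.3 26.8 120.9 .85 8
```

```text
end phi 1.85 cmd 35.4 87.4 [0,3.2,2.7] [0,5.2,5.7] [0,6.8,8.9] [0,8.1,12.2] [0,9.1,15.7] [0,9.7,19.3] [0,9.9,22.9] [0,9.8,26.4] [0,9.4,30.0] [0,8.6,33.5]
end phi 2.85 cmd 11.1 62.8 [0,-1.2,3.4] [0,-2.7,6.7] [0,-4.5,9.8] [0,-6.6,12.7] [0,-9.0,15.4] [0,-11.7,17.8] [0,-14.6,20.0] [0,-17.7,21.8] [0,-20.9,23.4] [0,-24.3,24.6]
end phi 3.85 cmd -22.7 70.0 [0,-3.5,0.8] [0,-7.1,1.3] [0,-10.7,1.5] [0,-14.2,1.3] [0,-17.8,0.7] [0,-21.3,-0.2] [0,-24.6,-1.5] [0,-27.9,-3.1] [0,-30.9,-5.0] [0,-33.8,-7.2]
end phi 4.85 cmd -34.9 102.2 [0,-2.6,-2.4] [0,-4.9,-5.2] [0,-7.0,-8.1] [0,-8.8,-11.2] [0,-10.2,-14.5] [0,-11.3,-18.0] [0,-12.1,-21.5] [0,-12.5,-25.1] [0,-12.5,-28.7] [0,-12.2,-32.2]
end phi 5.85 cmd -14.4 130.0 [0,0.7,-3.6] [0,1.7,-7.0] [0,3.0,-10.4] [0,4.7,-13.5] [0,6.7,-16.5] [0,9.0,-19.3] [0,11.6,-21.8] [0,14.3,-24.1] [0,17.4,-26.1] [0,20.5,-27.8]
end phi 6.85 cmd 20.1 127.7 [0,3.4,-1.3] [0,6.8,-2.3] [0,10.4,-3.0] [0,14.0,-3.3] [0,17.6,-3.2] [0,21.1,-2.8] [0,24.6,-2.0] [0,28.1,-0.9] [0,31.4,0.6] [0,34.5,2.3]
end phi 7.85 cmd 36.7 97.4 [0,2.9,2.1] [0,5.6,4.5] [0,8.1,7.1] [0,10.3,10.0] [0,12.2,13.0] [0,13.8,16.2] [0,15.0,19.6] [0,15.9,23.1] [0,16.5,26.7] [0,16.6,30.3]
end phi 8.85 cmd 20.3 67.1 [0,-0.1,3.6] [0,-0.6,7.1] [0,-1.5,10.6] [0,-2.7,14.0] [0,-4.3,17.2] [0,-6.2,20.3] [0,-8.3,23.2] [0,-10.8,25.8] [0,-13.5,28.2] [0,-16.4,30.3]
```

{"name": "carry_out", "arguments": {"deltas": [{"slide": [0,3.2,2.7],"twist": [0,0,0],"grip": 10},{"slide": [0,5.2,5.7],"twist": [0,0,0],"grip": 10},{"slide": [0,6.8,8.9],"twist": [0,0,0],"grip": 10},{"slide": [0,8.1,12.2],"twist": [0,0,0],"grip": 10},{"slide": [0,9.1,15.7],"twist": [0,0,0],"grip": 10},{"slide": [0,9.7,19.3],"twist": [0,0,0],"grip": 10},{"slide": [0,9.9,22.9],"twist": [0,0,0],"grip": 10},{"slide": [0,9.8,26.4],"twist": [0,0,0],"grip": 10},{"slide": [0,9.4,30],"twist": [0,0,0],"grip": 10},{"slide": [0,8.6,33.5],"twist": [0,0,0],"grip": 10}]}}

```text
clock: 18.25
tool_pos: [0.4708, 0.044, 0.0869]
orientation: [[-0.98, -0.201, -0.0], [-0.201, 0.98, -0.0], [0.0, -0.0, -1.0]]
ft_force: [-1.7, 2.1, 0.8]
width: 0.014
```

```bash
python3 look.py s12
```

```text
[0.47079303 0.04382217 0.08656873] [-0.24016297  0.94247594 -1.17140675] 0.013572444943937438 18.3
```

View pics/s12y.png

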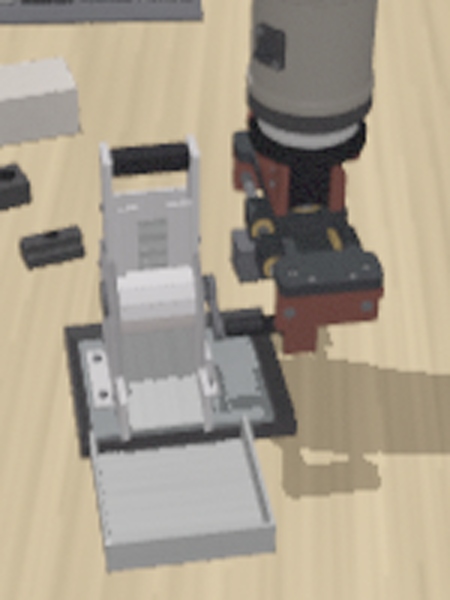

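Crank turned to about 1.85, dispenser still seated, forces small. Continuing.

{"name": "carry_out", "arguments": {"deltas": [{"slide": [0,-1.2,3.4],"twist": [0,0,0],"grip": 10},{"slide": [0,-2.7,6.7],"twist": [0,0,0],"grip": 10},{"slide": [0,-4.5,9.8],"twist": [0,0,0],"grip": 10},{"slide": [0,-6.6,12.7],"twist": [0,0,0],"grip": 10},{"slide": [0,-9,15.4],"twist": [0,0,0],"grip": 10},{"slide": [0,-11.7,17.8],"twist": [0,0,0],"grip": 10},{"slide": [0,-14.6,20],"twist": [0,0,0],"grip": 10},{"slide": [0,-17.7,21.8],"twist": [0,0,0],"grip": 10},{"slide": [0,-20.9,23.4],"twist": [0,0,0],"grip": 10},{"slide": [0,-24.3,24.6],"twist": [0,0,0],"grip": 10}]}}

```text
clock: 19.3
tool_pos: [0.4761, 0.02, 0.0626]
orientation: [[-0.98, -0.201, 0.0], [-0.201, 0.98, -0.0], [-0.0, -0.0, -1.0]]
ft_force: [-0.0, 1.6, -1.6]
width: 0.0139
```

```bash
python3 look.py s13
```

```text
[0.47615527 0.01939648 0.06255236] [ 0.68875237  1.33408247 -1.93336109] 0.013778447527019382 19.35
```

View pics/s13y.png

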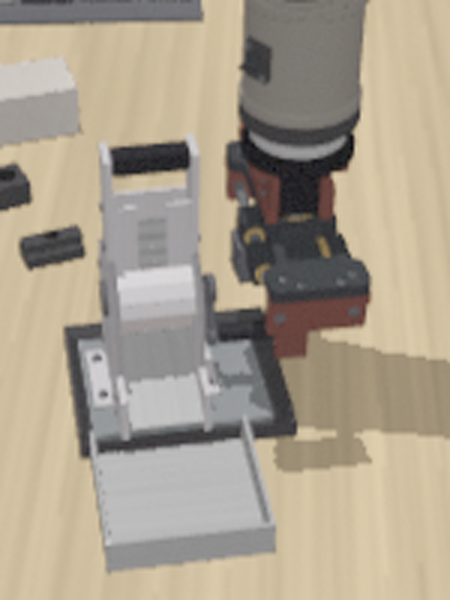

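{"name": "carry_out", "arguments": {"deltas": [{"slide": [0,-3.5,0.8],"twist": [0,0,0],"grip": 10},{"slide": [0,-7.1,1.3],"twist": [0,0,0],"grip": 10},{"slide": [0,-10.7,1.5],"twist": [0,0,0],"grip": 10},{"slide": [0,-14.2,1.3],"twist": [0,0,0],"grip": 10},{"slide": [0,-17.8,0.7],"twist": [0,0,0],"grip": 10},{"slide": [0,-21.3,-0.2],"twist": [0,0,0],"grip": 10},{"slide": [0,-24.6,-1.5],"twist": [0,0,0],"grip": 10},{"slide": [0,-27.9,-3.1],"twist": [0,0,0],"grip": 10},{"slide": [0,-30.9,-5],"twist": [0,0,0],"grip": 10},{"slide": [0,-33.8,-7.2],"twist": [0,0,0],"grip": 10}]}}

```text
clock: 20.35
tool_pos: [0.4822, -0.0134, 0.07]
orientation: [[-0.98, -0.201, -0.001], [-0.201, 0.98, -0.0], [0.001, 0.0, -1.0]]
ft_force: [-0.7, -1.0, -2.4]
width: 0.0135
```

```bash
python3 look.py s14
```

```text
[ 0.48226396 -0.01392648  0.07024768] [-1.14199131 -1.02838753 -1.44198586] 0.01386451921800902 20.4
```

View pics/s14y.png

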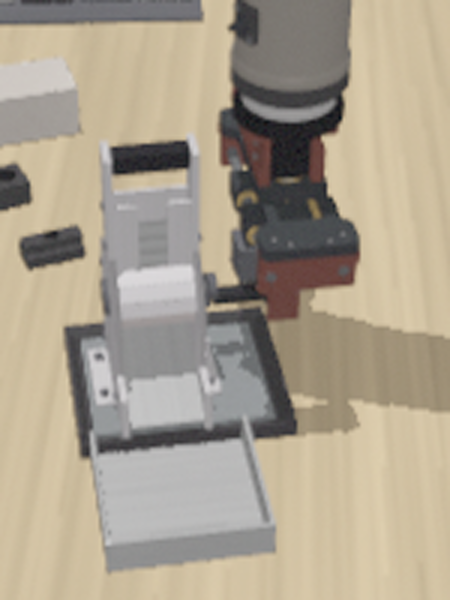

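{"name": "carry_out", "arguments": {"deltas": [{"slide": [0,-2.6,-2.4],"twist": [0,0,0],"grip": 10},{"slide": [0,-4.9,-5.2],"twist": [0,0,0],"grip": 10},{"slide": [0,-7,-8.1],"twist": [0,0,0],"grip": 10},{"slide": [0,-8.8,-11.2],"twist": [0,0,0],"grip": 10},{"slide": [0,-10.2,-14.5],"twist": [0,0,0],"grip": 10},{"slide": [0,-10.2,-14.5],"twist": [0,0,0],"grip": 10},{"slide": [0,-10.2,-14.5],"twist": [0,0,0],"grip": 10}]}}

```text
clock: 21.1
tool_pos: [0.485, -0.0229, 0.0846]
orientation: [[-0.98, -0.201, 0.001], [-0.201, 0.98, -0.0], [-0.001, -0.0, -1.0]]
ft_force: [-1.6, -1.2, -0.5]
width: 0.0139
```

```bash
python3 look.py s15
```

```text
[ 0.48496865 -0.02284042  0.08457532] [-2.00603984 -1.93114596  0.35791052] 0.013785473091632677 21.15
```

View pics/s15y.png

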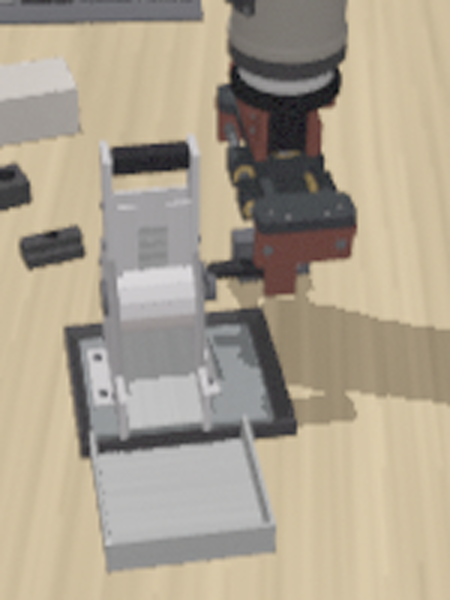

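```bash
python3 - <<'E'
from h import *
a=load('s15')['image'][225:362,285:375].astype(int);b=load('s12')['image'][225:362,285:375].astype(int)
d=np.abs(a-b).sum(2).clip(0,255).astype('uint8')
o=np.hstack([cv2.resize(x.astype('uint8'),None,fx=4.3,fy=4.3,interpolation=cv2.INTER_CUBIC) for x in (a[:,:,::-1],np.repeat(d[:,:,None]*2,3,2))])
cv2.imwrite('pics/d15.png',o);print(o.shape)
c=snap('wrist','w15')
E
```

```text
(589, 774, 3)
```

View pics/d15.png

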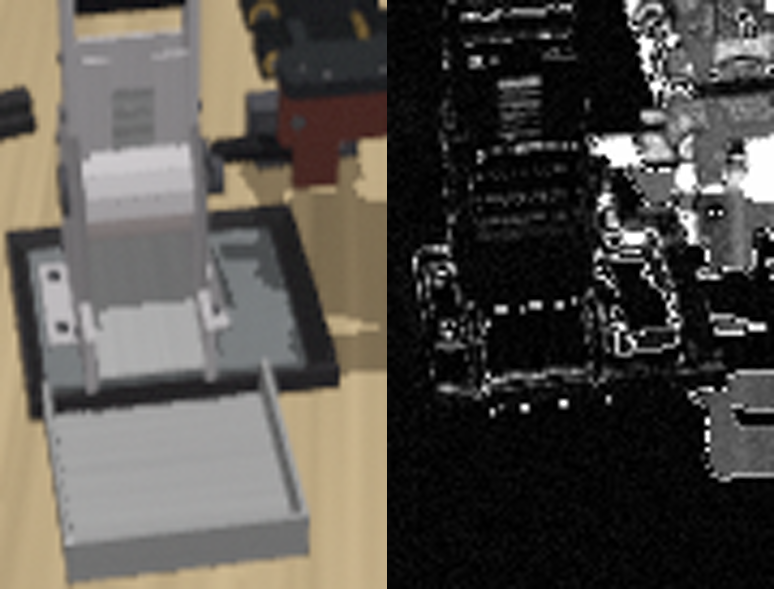

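View pics/w15.png

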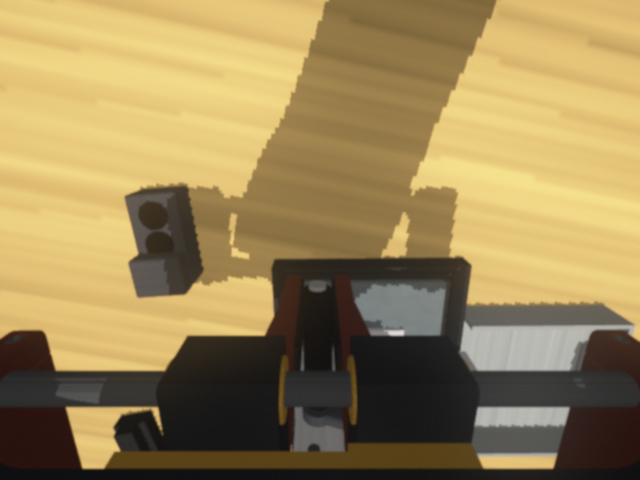

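```bash
python3 - <<'E'
from h import *
o=[]
for n in ('s8','s11','s12','s13','s14','s15'):
    a=load(n)['image'][:,:,::-1][225:325,296:338]
    a=cv2.resize(a,None,fx=3.1,fy=5.5,interpolation=cv2.INTER_CUBIC);o.append(a)
o=np.hstack(o);print(o.shape);cv2.imwrite('pics/mag.png',o)
E
```

```text
(550, 780, 3)
```

View pics/mag.png

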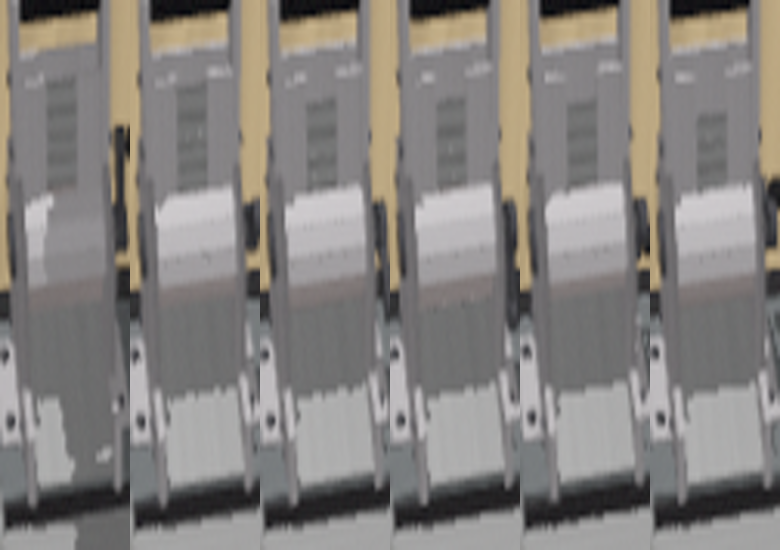

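```bash
python3 - <<'E'
from h import *
c=snap('top','t15');c2=snap('side','s15b')
a=c['image'][:,:,::-1][200:310,240:380]
cv2.imwrite('pics/t15z.png',cv2.resize(a,None,fx=5,fy=5,interpolation=cv2.INTER_CUBIC))
E
```

```text
(no output)
```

View pics/t15z.png

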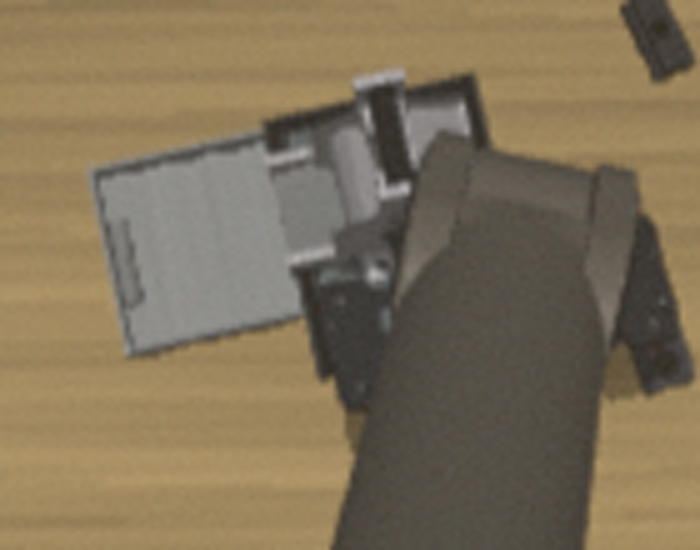

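View pics/s15b.png

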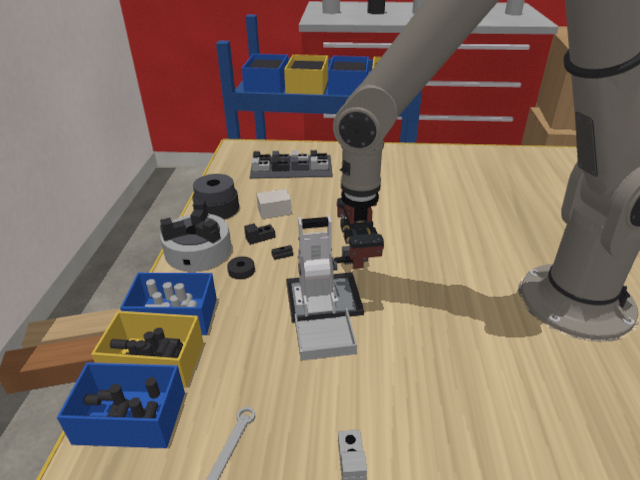

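```bash
python3 tab.py .75 97.3 -32.9 84.5 4.35 4
```

```text
end phi 5.35 cmd -28.2 118.7 [0,-1.1,-3.5] [0,-1.9,-7.0] [0,-2.3,-10.6] [0,-2.3,-14.2] [0,-2.0,-17.7] [0,-1.3,-21.3] [0,-0.3,-24.7] [0,1.0,-28.1] [0,2.7,-31.2] [0,4.7,-34.2]
end phi 6.35 cmd 3.2 133.2 [0,2.3,-2.8] [0,4.9,-5.3] [0,7.6,-7.6] [0,10.7,-9.6] [0,13.8,-11.3] [0,17.2,-12.6] [0,20.6,-13.6] [0,24.2,-14.3] [0,27.8,-14.6] [0,31.4,-14.5]
end phi 7.35 cmd 32.3 114.7 [0,3.5,0.4] [0,7.0,1.2] [0,10.5,2.3] [0,13.8,3.8] [0,16.9,5.5] [0,19.8,7.6] [0,22.5,10.0] [0,25.0,12.6] [0,27.2,15.5] [0,29.1,18.5]
end phi 8.35 cmd 32.4 80.2 [0,1.6,3.2] [0,2.8,6.6] [0,3.7,10.1] [0,4.3,13.7] [0,4.4,17.3] [0,4.3,20.9] [0,3.8,24.4] [0,2.9,27.9] [0,1.7,31.3] [0,0.1,34.5]
```

{"name": "carry_out", "arguments": {"deltas": [{"slide": [0,-1.1,-3.5],"twist": [0,0,0],"grip": 10},{"slide": [0,-1.9,-7],"twist": [0,0,0],"grip": 10},{"slide": [0,-2.3,-10.6],"twist": [0,0,0],"grip": 10},{"slide": [0,-2.3,-14.2],"twist": [0,0,0],"grip": 10},{"slide": [0,-2,-17.7],"twist": [0,0,0],"grip": 10},{"slide": [0,-1.3,-21.3],"twist": [0,0,0],"grip": 10},{"slide": [0,-0.3,-24.7],"twist": [0,0,0],"grip": 10},{"slide": [0,1,-28.1],"twist": [0,0,0],"grip": 10},{"slide": [0,2.7,-31.2],"twist": [0,0,0],"grip": 10},{"slide": [0,4.7,-34.2],"twist": [0,0,0],"grip": 10}]}}

```text
clock: 22.3
tool_pos: [0.4838, -0.018, 0.1189]
orientation: [[-0.98, -0.201, 0.0], [-0.201, 0.98, 0.0], [-0.0, -0.0, -1.0]]
ft_force: [0.3, 1.1, -2.6]
width: 0.0137
```

```bash
python3 look.py s16
```

```text
[ 0.48384007 -0.01763225  0.11916615] [-0.00598124 -0.36815592 -0.34952103] 0.01362223394865673 22.35
```

View pics/s16y.png

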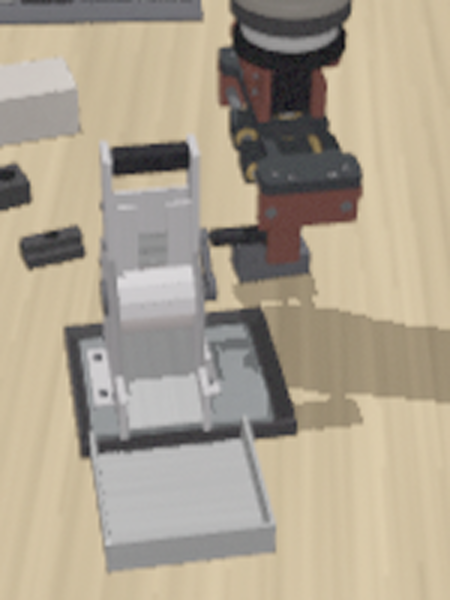

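Two pins are left in the magazine slot, the second one is in the drum, and the dispenser is still seated. Turning on.

{"name": "carry_out", "arguments": {"deltas": [{"slide": [0,2.3,-2.8],"twist": [0,0,0],"grip": 10},{"slide": [0,4.9,-5.3],"twist": [0,0,0],"grip": 10},{"slide": [0,7.6,-7.6],"twist": [0,0,0],"grip": 10},{"slide": [0,10.7,-9.6],"twist": [0,0,0],"grip": 10},{"slide": [0,13.8,-11.3],"twist": [0,0,0],"grip": 10},{"slide": [0,17.2,-12.6],"twist": [0,0,0],"grip": 10},{"slide": [0,20.6,-13.6],"twist": [0,0,0],"grip": 10},{"slide": [0,24.2,-14.3],"twist": [0,0,0],"grip": 10},{"slide": [0,27.8,-14.6],"twist": [0,0,0],"grip": 10},{"slide": [0,31.4,-14.5],"twist": [0,0,0],"grip": 10}]}}

```text
clock: 23.35
tool_pos: [0.4769, 0.0126, 0.133]
orientation: [[-0.98, -0.201, -0.001], [-0.201, 0.98, -0.0], [0.001, -0.0, -1.0]]
ft_force: [-0.7, -2.0, -0.3]
width: 0.0137
```

```bash
python3 -c "
from h import *
st=read_state();print(st['tool_pos'],st['ft_force'],st['width'])"
```

```text
[0.47689095 0.01260398 0.13299456] [-0.72102114 -1.98682716 -0.29466146] 0.013706112529487221
```

{"name": "carry_out", "arguments": {"deltas": [{"slide": [0,3.5,0.4],"twist": [0,0,0],"grip": 10},{"slide": [0,7,1.2],"twist": [0,0,0],"grip": 10},{"slide": [0,10.5,2.3],"twist": [0,0,0],"grip": 10},{"slide": [0,13.8,3.8],"twist": [0,0,0],"grip": 10},{"slide": [0,16.9,5.5],"twist": [0,0,0],"grip": 10},{"slide": [0,19.8,7.6],"twist": [0,0,0],"grip": 10},{"slide": [0,22.5,10],"twist": [0,0,0],"grip": 10},{"slide": [0,25,12.6],"twist": [0,0,0],"grip": 10},{"slide": [0,27.2,15.5],"twist": [0,0,0],"grip": 10},{"slide": [0,29.1,18.5],"twist": [0,0,0],"grip": 10}]}}

```text
clock: 24.35
tool_pos: [0.4718, 0.0415, 0.1143]
orientation: [[-0.979, -0.202, 0.001], [-0.202, 0.979, 0.0], [-0.001, 0.0, -1.0]]
ft_force: [-1.7, 1.8, 1.0]
width: 0.0135
```

```bash
python3 look.py s18; python3 - <<'E'
from h import *
c=snap('top','t18')
a=c['image'][:,:,::-1][200:310,240:380]
cv2.imwrite('pics/t18z.png',cv2.resize(a,None,fx=5,fy=5,interpolation=cv2.INTER_CUBIC))
E
```

```text
[0.47173871 0.04174144 0.11401314] [0.24363804 1.85733076 0.39947482] 0.013942186056885561 24.4
```

View pics/s18y.png

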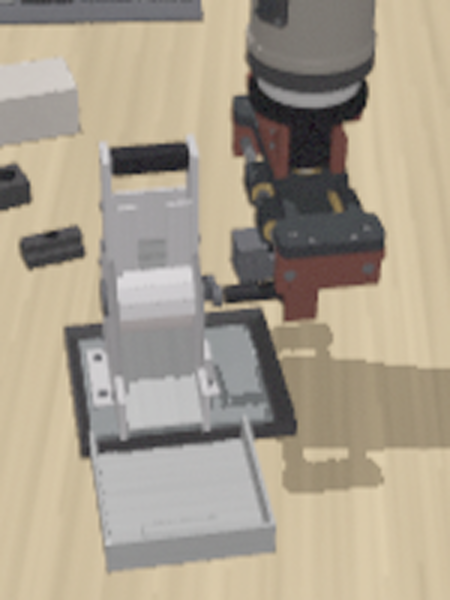

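View pics/t18z.png

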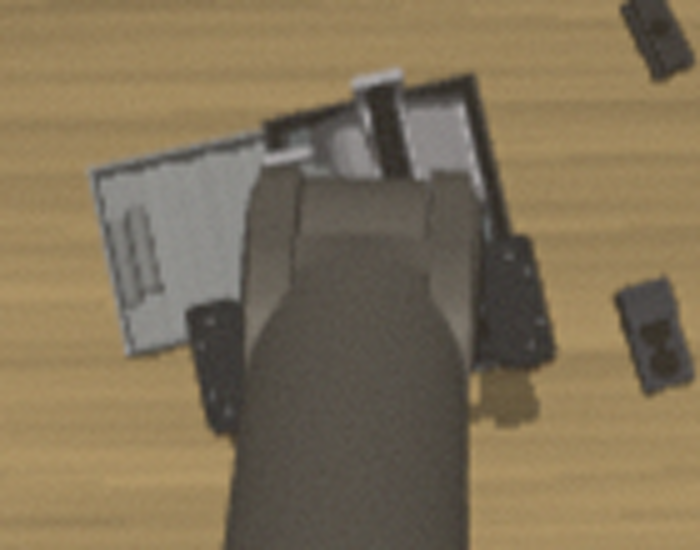

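{"name": "carry_out", "arguments": {"deltas": [{"slide": [0,0,0],"twist": [0,0,0],"grip": 20},{"slide": [0,0,0],"twist": [0,0,0],"grip": 30},{"slide": [0,0,0],"twist": [0,0,0],"grip": 40},{"slide": [0,0,0],"twist": [0,0,0],"grip": 40},{"slide": [0,0,0],"twist": [0,0,0],"grip": 40}]}}

```text
clock: 24.95
tool_pos: [0.4716, 0.041, 0.1146]
orientation: [[-0.98, -0.201, 0.0], [-0.201, 0.98, -0.0], [-0.0, -0.0, -1.0]]
ft_force: [-0.6, -0.2, 0.1]
width: 0.0397
```

{"name": "carry_out", "arguments": {"deltas": [{"slide": [0,0,-5],"twist": [0,0,0],"grip": 40},{"slide": [0,0,-20],"twist": [0,0,0],"grip": 40},{"slide": [0,0,-45],"twist": [0,0,0],"grip": 40},{"slide": [0,0,-80],"twist": [0,0,0],"grip": 40},{"slide": [0,0,-120],"twist": [0,0,0],"grip": 40},{"slide": [0,0,-160],"twist": [0,0,0],"grip": 40},{"slide": [0,0,-185],"twist": [0,0,0],"grip": 40},{"slide": [0,0,-200],"twist": [0,0,0],"grip": 40},{"slide": [0,0,-200],"twist": [0,0,0],"grip": 40},{"slide": [0,0,-200],"twist": [0,0,0],"grip": 40}]}}

```text
clock: 25.95
tool_pos: [0.4713, 0.041, 0.3143]
orientation: [[-0.98, -0.201, -0.0], [-0.201, 0.98, 0.0], [-0.0, 0.0, -1.0]]
ft_force: [-0.7, 0.2, -1.5]
width: 0.0398
```

{"name": "carry_out", "arguments": {"deltas": [{"slide": [0,-40,0],"twist": [0,0,0],"grip": 40},{"slide": [0,-80,0],"twist": [0,0,0],"grip": 40},{"slide": [0,-120,0],"twist": [0,0,0],"grip": 40},{"slide": [0,-160,0],"twist": [0,0,0],"grip": 40},{"slide": [0,-200,0],"twist": [0,0,0],"grip": 40},{"slide": [0,-220,0],"twist": [0,0,0],"grip": 40},{"slide": [0,-220,0],"twist": [0,0,0],"grip": 40},{"slide": [0,-220,0],"twist": [0,0,0],"grip": 40}]}}

```text
clock: 26.75
tool_pos: [0.5152, -0.174, 0.3132]
orientation: [[-0.98, -0.201, -0.003], [-0.201, 0.98, 0.0], [0.003, 0.001, -1.0]]
ft_force: [-0.2, 0.4, -1.4]
width: 0.04
```

```bash
python3 look.py s19; python3 - <<'E'
from h import *
c=snap('top','t19')
a=c['image'][:,:,::-1][200:310,240:380]
cv2.imwrite('pics/t19z.png',cv2.resize(a,None,fx=5,fy=5,interpolation=cv2.INTER_CUBIC))
E
```

```text
[ 0.51539999 -0.17312913  0.31346978] [-0.44664813  0.55839886  0.35534833] 0.040058262112806484 26.8
```

View pics/s19y.png

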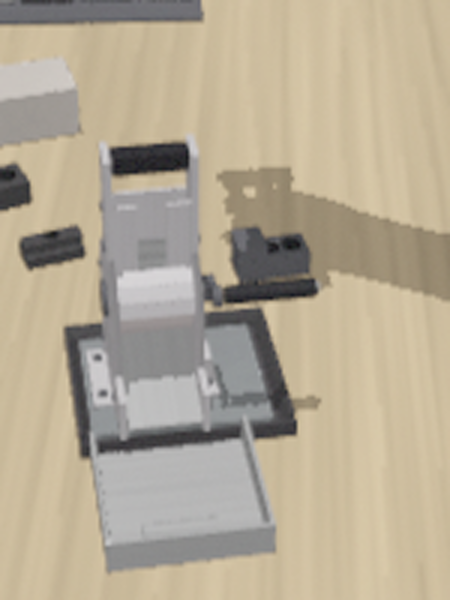

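View pics/t19z.png

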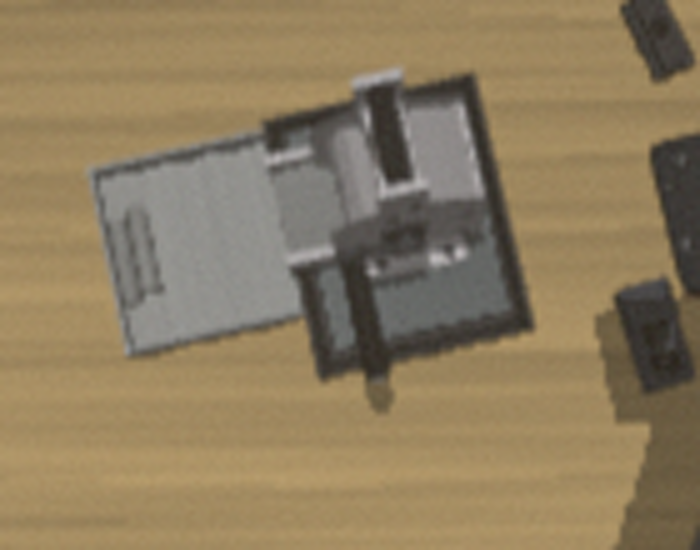

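Both views agree. Two pins lie side by side in the tray (top zoom about (125,260) and (148,252)), and two are still in the magazine slot. The dispenser is in the dock, the crank is at rest, and the gripper is clear. Handing in.

```bash
python3 -c "
from rig import finish_job
print(finish_job())"
```

```text
the job is handed in; nothing more can be done
None
```

I carried the dispenser upright by its handle and set it into the dock. I then turned the crank forward at about 1 rad/s from about -0.15 to 7.35 rad, let go, and handed the job in at about 27 s. No verdict was reported.

**Last checks that agreed:**
- **Pins:** the top view shows two pins in the tray, and the side view shows two still in the magazine slot.
- **Dispenser:** it sits inside the dock's rails. A pose fit made just after I set it down put it within about 1.5 mm of the seat. I did not repeat that fit after cranking; the last pictures show it still seated.
- **Crank and gripper:** the crank stayed where I left it, and the gripper is clear of everything.
- **Bystanders:** those beside the dock look unmoved, and the gripper kept clear of the rest. I did not measure any of them.

**Checks that disagreed:**
- **First pin:** the side view did not show it in the tray, because the tray's outer wall hides that spot. The top view showed it there.
- **Crank circle:** my first estimate of its centre was off by about 1 mm, which gave about 4 N of side load. I corrected it after the first radian.
- **Camera fits:** the different views differed by 1–2 mm in position, and by up to about 8 mm in height with the wrist camera alone. The dock's slack covered the position spread. For height I relied on the contact force when setting down.

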